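Clear the offcut pile into its trays and chock the rounds

TASK

Put away the pile of bar offcuts that lies in the plain wooden cradle, working from the top down: the brass square bar goes down flat into the red-ended nest, then the copper flat bar into the blue-ended nest, then both round bars into the green-ended tray, side by side against its tall stop, in either order. The wooden chock keeps the pile together, so move it last: drop it right down onto the board of the green tray, between the round bars and the low cleat, so that the row cannot roll apart. Leave the multimeter and the tape measure where they are.

Things in the scene. Friction and masses are not known exactly. Their poses are not given: they have to be found in the camera images.
- square_bar: brass square bar offcut, 25 x 25 mm section, 50 mm long, on top of the pile, lying on the flat bar; origin at the centre of its underside, y along its length, z up. Grip it across 25 mm, along its x.
- flat_bar: copper flat bar offcut, 32 mm wide (x), 76 mm long (y), 12 mm thick (z), lying level on the two round bars with its middle over the valley between them; origin at the centre of its underside. Grip it across 32 mm (x) with the fingertips: the round bars directly below reach out 17 mm beyond its long sides.
- round_alu: bright aluminium round bar offcut, 40 mm diameter, 66 mm long; origin at its centre, x along its axis (y and z turn as it rolls). It lies on its side in the cradle, against the cradle's tall stop. Grip it by its end faces (66 mm, along x): cradle and tray boards are only 60 mm wide, so fingers pass beside them. It rolls easily.
- round_black: black plastic round bar offcut, 40 mm diameter, 66 mm long; origin at its centre, x along its axis (y and z turn as it rolls). It lies on its side in the cradle between the aluminium one and the chock. Grip it by its end faces (66 mm, along x). It rolls easily.
- chock: dark hardwood chock, a tapered block 54 mm long (x), 36 mm high (z), 23 mm thick (y) at the foot, 30 mm at 20 mm height (where round bars touch it), 35 mm at the top; origin at the centre of its underside. It stands in the cradle (plain wood, built like the green-ended tray) between the black round bar and the low cleat. Grip it by its ends (54 mm, along x).
- square_nest: fixed plywood nest with red end blocks and corner lips, for the square bar; origin at the centre of its underside. Board top at z = 8 mm; pocket 60 mm long (y), 35 mm wide (x); end blocks 16 mm high, lips at the four corners 10 mm high; the middle 40 mm of the long sides is open for the fingers. The bar belongs lengthwise along y, either way round.
- flat_nest: fixed plywood nest with blue end blocks and corner lips, for the flat bar; origin at the centre of its underside. Board top at z = 8 mm; pocket 86 mm long (y), 42 mm wide (x); end blocks 16 mm high, lips at the four corners 10 mm high; the middle 54 mm of the long sides is open for the fingers. The bar belongs lengthwise along y, either way round.
- round_tray: fixed plywood tray with green end blocks; origin at the centre of its underside. Board top z = 10 mm, 60 mm wide (x). Tall stop (36 mm high, 18 thick): inner face y = +57.5; low cleat (22 high, 10 thick): inner face y = -57.5. Round bars lie with axis along x, centres at z = 30 mm: first touches the stop (y = +37.5), second touches the first (y = -2.5); the chock fills the rest, centre y = -40.
- multimeter: yellow and black multimeter, 135 x 68 x 45 mm, lying on its back among the trays; a bystander to be left alone; origin at the centre of its underside.
- tape_measure: yellow and black tape measure, 38 x 80 x 67 mm, standing on the bench; a bystander to be left alone; origin at the centre of its underside.
There are look-alikes about, which are no part of the job. Of the things that look like the square_bar, the middle-sized one is meant.

How it is judged:
By the outcome, as a careful person would: the job done as asked, in the order asked, and still so for the second after the job is handed in, with the robot touching nothing.
It also fails if it takes over 128 s, if anything falls off the work surface, if the arm or the gripper's body presses on something with over 40 N, if the wrist force passes 120 N, or if a joint passes its speed limit or range.

ROBOT

A 6-joint arm with a two-finger parallel gripper is mounted at the origin on a cart in front of the work surface, level with it; the furniture and walls round the work are solid. World frame = base frame: x ahead of the robot, y to its left, z up, the work surface at z = 0. Lengths are in m, angles in degrees, forces in N, time in s.
With the tool pointing down it reaches from about 0.4 to 0.825 m from the base axis. Payload 7 kg.
Tool frame: the origin (TCP) lies at the very end of the fingers, on their centre line; the grasp point (between the pads) lies 19 mm behind it (r.hold_point_z is the distance from the TCP to the grasp point, in m); z points along the fingers, y is the direction in which the jaws open and shut (so a half turn about z gives the same grasp; the last joint's range is limited). The gripper opens to 88 mm and grips with 3 to 60 N. Pads are 19 mm wide; open, the fingers measure 130 mm over their backs; the gripper's body (78 mm by 193 mm) begins 47 mm behind the grasp point.
Start: joints at [88.184, 20.546, 0.682, 0, -70.136, -16.507], TCP at [0.212, 0.641, 0.227] pointing down, gripper open.
Joint ranges: [-176.03, 176.03], [-82.01, 121.73], [-58.28, 71.71], [-173.87, 95.51], [-174.79, -0.11], [-173.66, 173.66]. Speed limits (degrees/s): [136.94, 136.94, 172.46, 180, 180, 180].

INTERFACE

Orientations are given as [roll, pitch, yaw] about the fixed x, y, z axes, in that order (R = Rz(yaw) Ry(pitch) Rx(roll)).
In Python, from plant import r gives the robot as it stands. The module is installed in compiled form; this text tells all that it offers.
- The arm moves only by the shell command python3 -m inch 'ROWS' [FORCE]. ROWS is text: rows parted by semicolons, each of 7 numbers parted by spaces: the shift along the tool's x, y, z in m, then the turn, a rotation vector about the tool's x, y, z in rad, then the opening, from 0 (shut) to 1 (fully open). In form: tx ty tz ax ay az jaw; .... A call has 1 to 20 rows; each row shifts and turns the commanded pose from where the row before left it, along the tool's axes as they then stand; what a row does not reach is not made up. A row lasts 1/12 s, in which the tool goes at most 41.7 mm and 7.16 degrees, less where a joint would pass 70% of its speed; a pose out of reach is approached as far as the arm can. A call with a gripper value outside its range is refused whole. The fingers move at their own pace and stop on an object; FORCE is the grip in N (left out, the last holds). Time passes only in rows, so rows that do not move let the fingers close. It gives the time, the measured TCP pose, the force and the opening at its end, in the units of the state.
- r.get_state(): the state, without advancing time (a new reading comes with each control period).
- r.capture(name): name is "scene" or "top" or "wrist"; returns the picture (480x640x3 uint8, red, green, blue); there is no depth.
- r.camera_params(name): a dict with "vfov" (degrees; the focal length in pixels is half the picture's height over the tangent of half this angle, whatever the lens; pixels are square), "cx", "cy" (the principal point, pixels), "R" (3x3) and "t" (3): a world point X has camera coordinates R X + t. Camera axes: x right, y down, z forward; pixel columns grow to the right and rows downward; lengths in m; the calibration is good to about 2 mm. A picture is of the moment at which its call begins: read the wrist's pose just before it. camera_params takes no time and is no camera call; for the wrist camera it gives the pose at the moment of the call.
- r.close_job(): hands the job in, once; it reports no verdict.
Trained networks look in the newest picture that a camera, given by its name, has taken for a name from the list of things; names that differ only in an ending like _2 or _b are one class to them, and where a whole thing is asked for, a point or a joint stands for the part that bears it (a point fixed in the world has none). Each returns a list of dicts, best first, with "p" (0 to 1); they miss things now and then, are a little off and sometimes report something else, mostly with a low value. They report only what shows in the picture. A call takes as long as a camera call. They do not tell look-alikes from the thing itself.
- r.recognise(target, camera): "xy" ([column, row] in pixels, amid what is visible of it).
The state is a dict: "time_s": time; "joints": joint angles; "qd": joint speeds; "joint_torque": joint torques, N m; "tcp_pos": TCP position; "eef_rot": TCP orientation; "contact_force": force on the tool from outside, world axes, zero at the start; "moment": the same for the moment, N m; "gripper_width": finger opening in m.
Only numpy, scipy, OpenCV 4.12 (cv2) and the standard library are available. Lean on these libraries where they do the work, as an engineer would, in place of code of your own. Each camera call takes 0.05 s, during which the arm holds its last target.

## Working session

There is one attempt and no reset: what is moved stays moved. The work goes in short steps, Python scripts to look and compute and a shell command to move; the robot and the scene stay as the last step left them, time stands still between calls to the robot, and variables do not carry over. Pictures are saved under pics/ and viewed, and the job is handed in when it is done.

```bash
mkdir -p pics; ls; python3 - <<'E'
from plant import r
import cv2,numpy as np
s=r.get_state();print(s)
for n in ["scene","top","wrist"]:
    im=r.capture(n);cv2.imwrite(f"pics/{n}0.png",im[:,:,::-1])
    p=r.camera_params(n);print(n,p)
print(r.hold_point_z)
E
```

```text
pics
{'time_s': 0.0, 'joints': array([ 8.81838426e+01,  2.05912481e+01,  6.34282550e-01, -1.84994123e-02,
       -7.01356496e+01, -1.65079712e+01]), 'qd': array([-0.04697932,  0.09129488, -0.03146356, -0.00120136,  0.00927356,
        0.0503752 ]), 'joint_torque': array([ 1.67765702e-04, -5.82711446e+01,  2.93071425e+01,  6.99704468e+00,
        7.23727353e-03, -1.47802734e-04]), 'tcp_pos': array([0.21208484, 0.6403103 , 0.22563376]), 'eef_rot': array([ 1.79906261e+02, -9.64499012e-03, -1.83304207e+01]), 'contact_force': array([ 0.38448797, -0.1681931 ,  0.08065533]), 'moment': array([-0.02302158,  0.01031964,  0.01662177]), 'gripper_width': 0.08782006664428843}
scene {'vfov': 52.16677609051979, 'cx': 325.79974669289, 'cy': 244.08552847732346, 'R': array([[ 0.90614408, -0.42232903,  0.02326147],
       [-0.24580731, -0.57056146, -0.78360601],
       [ 0.34421166,  0.70434211, -0.62082246]]), 't': array([-0.49028111,  0.20846718,  0.80247678])}
top {'vfov': 49.751949897568274, 'cx': 314.7643035362606, 'cy': 238.34420022116157, 'R': array([[-0.01049051, -0.99971754, -0.02132557],
       [-0.99574713,  0.01239622, -0.09129067],
       [ 0.09152924,  0.02027719, -0.99559592]]), 't': array([0.03780327, 0.55977208, 1.12719549])}
wrist {'vfov': 61.803696041022434, 'cx': 320.7889999605467, 'cy': 250.037404319575, 'R': array([[-0.31568787, -0.94885789,  0.00314195],
       [-0.91490137,  0.30526507,  0.26413769],
       [-0.25158826,  0.08051049, -0.96447986]]), 't': array([ 0.67343641, -0.03426526,  0.39119655])}
0.0188
```

View pics/scene0.png

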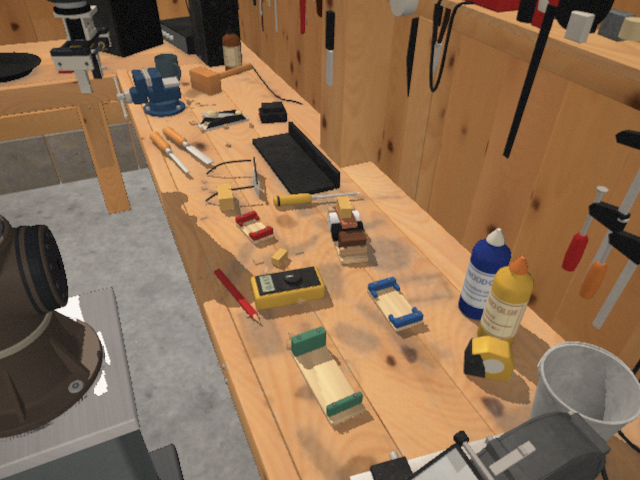

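View pics/top0.png

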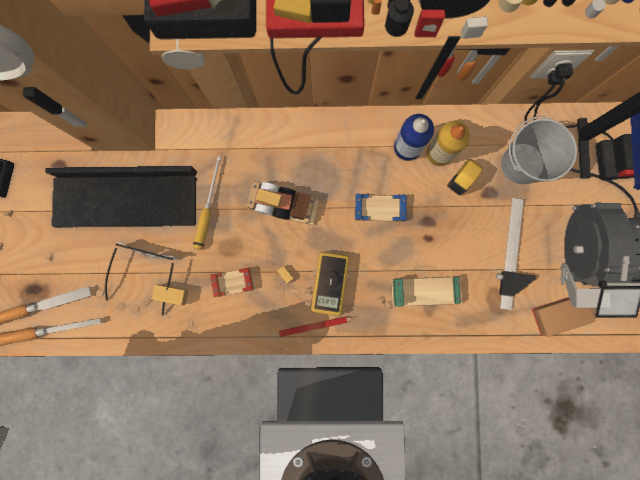

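View pics/wrist0.png

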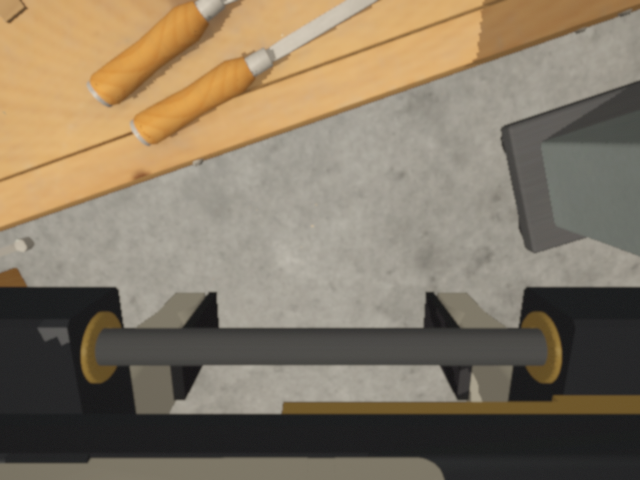

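The scene view shows the cradle with its pile at about (348,230), the red nest at (254,228), the blue nest at (396,305) and the green tray at (328,375). In the top view these are at (283,202), (234,281), (382,207) and (427,291). The look-alike bars are at (168,294), large, and (287,273), small. I'll enlarge the top view.

```bash
cat > h.py <<'E'
import numpy as np,cv2
from plant import r
def ray(cam,uv,p=None):
    p=p or r.camera_params(cam); f=240/np.tan(np.radians(p['vfov']/2))
    d=np.array([(uv[0]-p['cx'])/f,(uv[1]-p['cy'])/f,1.]); R=np.array(p['R']);t=np.array(p['t'])
    return -R.T@t, R.T@d
def atz(cam,uv,z,p=None):
    c,d=ray(cam,uv,p); return c+d*(z-c[2])/d[2]
def proj(cam,X,p=None):
    p=p or r.camera_params(cam); f=240/np.tan(np.radians(p['vfov']/2))
    q=np.array(p['R'])@np.array(X)+np.array(p['t']); return np.array([p['cx']+f*q[0]/q[2],p['cy']+f*q[1]/q[2]])
def tri(c1,u1,c2,u2,p1=None,p2=None):
    a,d=ray(c1,u1,p1);b,e=ray(c2,u2,p2)
    M=np.stack([d,-e],1);s=np.linalg.lstsq(M,b-a,rcond=None)[0]
    P=a+d*s[0];Q=b+e*s[1];return (P+Q)/2,np.linalg.norm(P-Q)
E
python3 - <<'E'
from h import *
im=cv2.imread('pics/top0.png')
a=im[165:315,200:350];b=im[165:315,330:480]
cv2.imwrite('pics/topc1.png',cv2.resize(a,None,fx=4,fy=4,interpolation=cv2.INTER_CUBIC))
cv2.imwrite('pics/topc2.png',cv2.resize(b,None,fx=4,fy=4,interpolation=cv2.INTER_CUBIC))
for n in ["square_bar","flat_bar","round_alu","round_black","chock","square_nest","flat_nest","round_tray","multimeter","tape_measure"]:
    for c in ["top","scene"]:
        print(n,c,[(np.round(d['xy']),round(d['p'],2)) for d in r.recognise(n,c)[:4]])
print(r.get_state()['time_s'])
E
```

```text
square_bar top [(array([171., 295.]), 0.59), (array([268., 198.]), 0.52)]
square_bar scene [(array([228., 196.]), 0.92), (array([346., 204.]), 0.7), (array([279., 255.]), 0.64), (array([289., 287.]), 0.25)]
flat_bar top [(array([226., 282.]), 0.7), (array([285., 204.]), 0.62)]
flat_bar scene [(array([350., 222.]), 0.47)]
round_alu top [(array([269., 207.]), 0.7)]
round_alu scene [(array([334., 217.]), 0.73)]
round_black top [(array([282., 213.]), 0.85)]
round_black scene [(array([340., 226.]), 0.76)]
chock top [(array([299., 204.]), 0.6)]
chock scene [(array([349., 237.]), 0.95), (array([254., 228.]), 0.21)]
square_nest top [(array([230., 280.]), 0.89)]
square_nest scene [(array([254., 230.]), 0.64)]
flat_nest top [(array([376., 208.]), 0.79)]
flat_nest scene [(array([393., 305.]), 0.92)]
round_tray top [(array([430., 289.]), 0.89)]
round_tray scene [(array([324., 377.]), 0.65)]
multimeter top [(array([330., 282.]), 0.98)]
multimeter scene [(array([288., 287.]), 0.55)]
tape_measure top [(array([465., 179.]), 0.94), (array([229., 281.]), 0.7)]
tape_measure scene [(array([487., 360.]), 0.76)]
1.15
```

View pics/topc1.png

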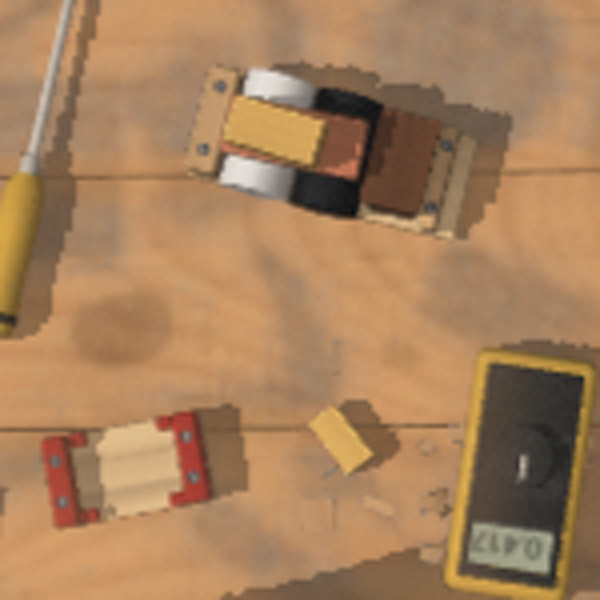

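View pics/topc2.png

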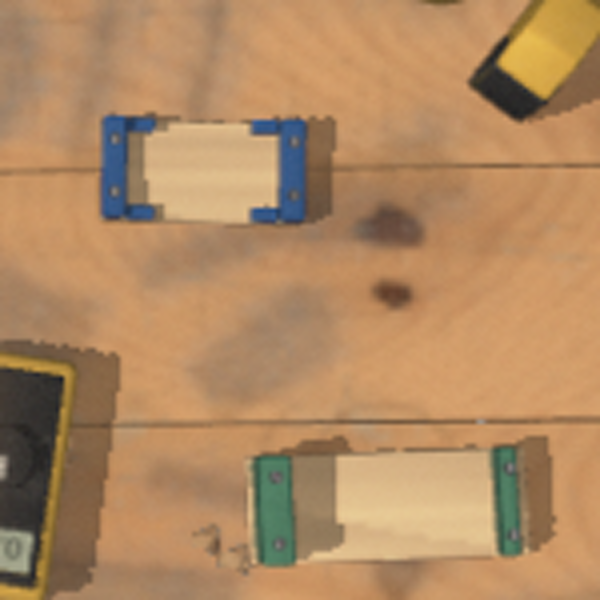

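```bash
python3 - <<'E'
from h import *
o1=np.array([200,165]);o2=np.array([330,165])
def c(o,p,z): return atz('top',o+(np.array(p)+.5)/4-.5,z)
def show(n,o,pts,z):
    P=np.array([c(o,p,z)[:2] for p in pts]);m=P.mean(0)
    print(n,np.round(m*1000,1)); 
    for i in range(len(P)):
        d=P[(i+1)%len(P)]-P[i];print('  ',np.round(P[i]*1000,1),round(np.linalg.norm(d)*1000,1),round(np.degrees(np.arctan2(d[1],d[0])),1))
show('sq',o1,[(232,97),(326,120),(318,166),(222,142)],.087)
show('sqnest',o1,[(43,438),(193,411),(212,498),(58,525)],.016)
show('flnest',o2,[(103,116),(305,120),(303,222),(102,219)],.016)
show('trayTallStop',o2,[(253,456),(294,454),(295,565),(254,566)],.036)
show('trayCleat',o2,[(492,447),(520,445),(525,555),(496,557)],.022)
show('tray',o2,[(253,456),(520,445),(525,555),(254,566)],.03)
show('cradstop',o1,[(205,66),(239,74),(222,178),(188,170)],.036)
show('cradcleat',o1,[(440,128),(474,136),(457,239),(424,225)],.022)
show('chock',o1,[(387,108),(440,118),(416,217),(365,206)],.046)
show('big',np.array([0,0]),[(155*4,285*4),(187*4,291*4),(184*4,305*4),(152*4,299*4)],.02)
show('small',o1,[(308,422),(334,404),(373,456),(346,474)],.02)
for n,X in [('tcp',r.get_state()['tcp_pos'])]: print(n,X,proj('top',X),proj('wrist',X))
E
```

```text
sq [643.3 128.3]
   [662.1 150.9] 51.8 -104.7
   [648.9 100.8] 25.1 170.0
   [624.3 105.2] 52.9 75.1
   [637.9 156.3] 24.8 -12.5
sqnest [466.2 219.6]
   [483.4 266.6] 85.5 -80.5
   [497.6 182.3] 49.8 -167.6
   [449.  171.6] 87.4 99.3
   [434.8 257.8] 49.4 10.3
flnest [ 630.4 -117.1]
   [661.5 -61.3] 113.8 -92.0
   [ 657.6 -175.1] 58.0 177.4
   [ 599.6 -172.4] 112.7 88.4
   [602.8 -59.7] 58.7 -1.6
trayTallStop [ 439.2 -149.4]
   [ 468.7 -138.7] 22.4 -87.8
   [ 469.6 -161. ] 60.2 179.0
   [ 409.4 -160. ] 22.2 90.8
   [ 409.1 -137.8] 59.6 -0.9
trayCleat [ 442.7 -280. ]
   [ 472.4 -272.1] 15.4 -86.5
   [ 473.4 -287.5] 60.3 -179.5
   [ 413.1 -288.1] 15.9 93.4
   [ 412.1 -272.2] 60.3 0.1
tray [ 441.  -212.4]
   [ 468.8 -139.4] 146.1 -88.3
   [ 473.2 -285.5] 59.9 -179.5
   [ 413.4 -286.1] 147.6 91.8
   [ 408.8 -138.5] 60.0 -0.9
cradstop [657.9 168. ]
   [689.6 172.8] 19.7 -104.2
   [684.8 153.7] 59.3 170.8
   [626.2 163.2] 19.6 75.9
   [631.  182.2] 59.4 -9.2
cradcleat [624.4  37.4]
   [655.1  42.1] 19.7 -104.2
   [650.2  23. ] 59.1 170.1
   [592.   33.1] 20.2 66.2
   [600.1  51.6] 55.7 -9.8
chock [632.2  62.5]
   [662.5  70.5] 29.8 -101.6
   [656.5  41.3] 56.6 166.0
   [601.6  55. ] 28.8 77.0
   [608.1  83. ] 55.8 -12.9
big [438.7 357.8]
   [461.3 390.7] 73.5 -101.1
   [447.2 318.6] 31.6 168.4
   [416.2 325. ] 73.3 79.0
   [430.2 396.9] 31.7 -11.3
small [481.   99.4]
   [490.6 117.3] 17.6 -55.9
   [500.5 102.8] 36.3 -143.5
   [471.3  81.2] 18.0 123.0
   [461.5  96.3] 35.9 35.9
tcp [0.21221468 0.64073636 0.22656757] [-23.16493498 424.38461239] [319.68395866 312.71242002]
```

```bash
cat >> h.py <<'E'
from scipy.spatial.transform import Rotation as Ro
def go(x,y,z,yaw,s=None):
    """rotvec (tool frame) to reach the level pose, then shift in tool axes after the turn"""
    s=s or r.get_state(); A=Ro.from_euler('xyz',s['eef_rot'],degrees=True);B=Ro.from_euler('xyz',[180,0,yaw],degrees=True)
    rv=(A.inv()*B).as_rotvec(); d=np.array([x,y,z])-s['tcp_pos']
    sh=B.inv().apply(d)
    print('turn rad',np.round(rv,4),'(deg %.1f)'%np.degrees(np.linalg.norm(rv)),'shift after turn',np.round(sh,4),'len %.3f'%np.linalg.norm(sh))
    return sh
E
python3 - <<'E'
from h import *
go(.643,.128,.22,-103)
s=r.get_state();p=r.camera_params('wrist');c=-p['R'].T@p['t'];A=Ro.from_euler('xyz',s['eef_rot'],degrees=True)
print('cam in tool',A.inv().apply(c-s['tcp_pos']), 'view dir in tool',A.inv().apply(p['R'][2]))
E
python3 -m inch '0 0 0 0 0 0.123 1;0 0 0 0 0 0.123 1;0 0 0 0 0 0.123 1;0 0 0 0 0 0.123 1;0 0 0 0 0 0.123 1;0 0 0 0 0 0.123 1;0 0 0 0 0 0.123 1;0 0 0 0 0 0.123 1;0 0 0 0 0 0.123 1;0 0 0 0 0 0.123 1;0 0 0 0 0 0.123 1;0 0 0 0 0 0.123 1;0 0 0 0 0 0 1'
```

```text
turn rad [0.     0.     1.4779] (deg 84.7) shift after turn [ 0.4027 -0.5351  0.0066] len 0.670
cam in tool [ 0.07120101  0.00026633 -0.1583803 ] view dir in tool [-0.26426449  0.00147209  0.96444912]
time_s: 2.23
tcp_pos: [0.2122, 0.6408, 0.2266]
eef_rot: [180.0, 0.0, -103.2]
contact_force: [0.2, 0.7, 0.6]
gripper_width: 0.0877
```

```bash
python3 -m inch '0.02 -0.0266 0 0 0 0 1;0.02 -0.0266 0 0 0 0 1;0.02 -0.0266 0 0 0 0 1;0.02 -0.0266 0 0 0 0 1;0.02 -0.0266 0 0 0 0 1;0.02 -0.0266 0 0 0 0 1;0.02 -0.0266 0 0 0 0 1;0.02 -0.0266 0 0 0 0 1;0.02 -0.0266 0 0 0 0 1;0.02 -0.0266 0 0 0 0 1;0.02 -0.0266 0 0 0 0 1;0.02 -0.0266 0 0 0 0 1;0.02 -0.0266 0 0 0 0 1;0.02 -0.0266 0 0 0 0 1;0.02 -0.0266 0 0 0 0 1;0.02 -0.0266 0 0 0 0 1;0.02 -0.0266 0 0 0 0 1;0.02 -0.0266 0 0 0 0 1;0.02 -0.0266 0 0 0 0 1;0 0 0 0 0 0 1' 30
python3 - <<'E'
from h import *
p=r.camera_params('wrist')
im=r.capture('wrist');cv2.imwrite('pics/w1.png',im[:,:,::-1])
np.save('w1.npy',p,allow_pickle=True)
go(.643,.128,.22,-103)
E
```

```text
time_s: 3.9
tcp_pos: [0.6227, 0.1535, 0.2261]
eef_rot: [-180.0, -0.1, -102.8]
contact_force: [-0.6, 0.6, -0.5]
gripper_width: 0.0878
turn rad [ 0.0004 -0.0008  0.0026] (deg 0.2) shift after turn [ 0.0215 -0.0271  0.006 ] len 0.035
```

View pics/w1.png

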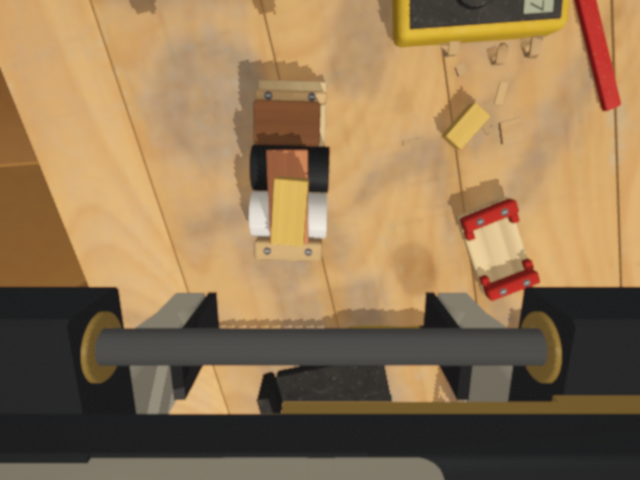

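The wrist view shows the pile at about (288,170), with the brass bar at (290,213), and the red nest at (500,250). I'll enlarge both.

```bash
python3 - <<'E'
from h import *
im=cv2.imread('pics/w1.png')
cv2.imwrite('pics/w1a.png',cv2.resize(im[70:270,220:360],None,fx=3,fy=3,interpolation=cv2.INTER_CUBIC))
cv2.imwrite('pics/w1b.png',cv2.resize(im[190:310,440:560],None,fx=5,fy=5,interpolation=cv2.INTER_CUBIC))
E
```

```text
(no output)
```

View pics/w1a.png

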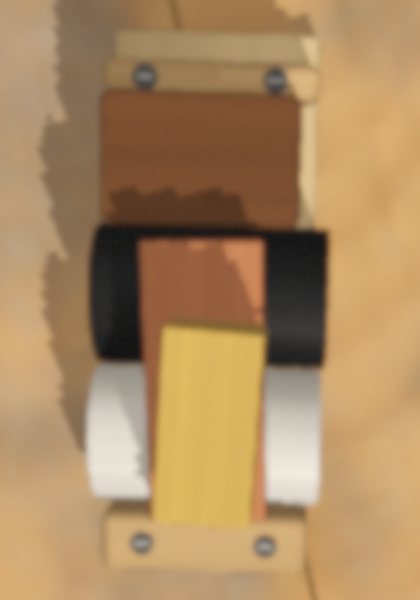

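View pics/w1b.png

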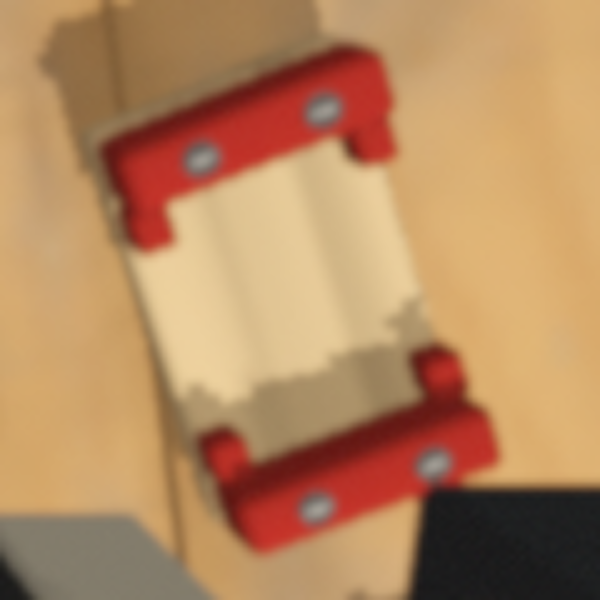

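```bash
python3 - <<'E'
from h import *
P=np.load('w1.npy',allow_pickle=True).item()
def show(n,o,k,pts,z):
    Q=np.array([atz('wrist',np.array(o)+(np.array(p)+.5)/k-.5,z,P)[:2] for p in pts]);m=Q.mean(0)
    print(n,np.round(m*1000,1))
    for i in range(len(Q)):
        d=Q[(i+1)%len(Q)]-Q[i];print('  ',np.round(Q[i]*1000,1),round(np.linalg.norm(d)*1000,1),round(np.degrees(np.arctan2(d[1],d[0])),1))
a=(220,70);b=(440,190)
show('sq',a,3,[(162,326),(266,331),(250,526),(150,522)],.087)
show('flat corners',a,3,[(138,239),(265,240),(263,518),(152,518)],.062)
show('chock',a,3,[(101,93),(299,97),(299,222),(103,218)],.046)
show('cradstop',a,3,[(107,506),(304,510),(301,568),(107,570)],.036)
show('crad cleat',a,3,[(107,62),(317,70),(317,97),(103,92)],.022)
show('sqnest',b,5,[(103,148),(378,52),(495,435),(262,552)],.016)
show('sqnest screws',b,5,[(202,159),(323,110),(434,464),(317,508)],.016)
for x in ["square_bar","square_nest"]: pass
E
```

```text
sq [642.  128.8]
   [646.6 101.8] 25.4 164.4
   [622.1 108.7] 49.5 71.9
   [637.4 155.7] 25.5 -15.3
   [662.1 149. ] 49.6 -108.2
flat corners [642.6 120.5]
   [650.3  80.3] 33.0 166.7
   [618.2  87.9] 74.6 76.2
   [636.  160.3] 30.7 -12.9
   [665.9 153.4] 74.8 -102.0
chock [630.7  63.5]
   [652.3  41.6] 52.5 166.0
   [601.4  54.3] 32.0 77.0
   [608.6  85.5] 53.3 -14.0
   [660.3  72.6] 32.0 -104.4
cradstop [656.8 168.8]
   [682.8 152.5] 58.7 165.9
   [625.8 166.8] 18.0 74.2
   [630.7 184.1] 58.6 -12.3
   [688.  171.7] 19.9 -105.3
crad cleat [624.3  42.3]
   [651.7  31.1] 59.2 165.1
   [594.5  46.3] 7.2 77.3
   [596.1  53.3] 60.7 -14.2
   [654.9  38.5] 8.1 -113.4
sqnest [461.5 219.8]
   [496.  181.3] 52.2 -172.8
   [444.2 174.8] 81.0 100.5
   [429.5 254.5] 48.9 16.9
   [476.3 268.7] 89.6 -77.3
sqnest screws [460.  222.6]
   [478.2 187.5] 23.4 -169.6
   [455.2 183.3] 75.7 100.4
   [441.6 257.8] 23.5 10.0
   [464.8 261.9] 75.6 -79.7
```

```bash
python3 - <<'E'
from h import *
go(.6423,.1286,.0665,-106.3)
o=np.array([200,165])
for p in [(55,461),(182,430),(193,478),(62,502)]: print(np.round(1000*atz('top',o+(np.array(p)+.5)/4-.5,.016),1))
E
```

```text
turn rad [ 0.0004 -0.0008  0.0602] (deg 3.4) shift after turn [ 0.0195 -0.0274  0.1595] len 0.163
[470.5 259.7  16. ]
[487.  188.4  16. ]
[460.2 182.2  16. ]
[447.6 255.6  16. ]
```

```bash
python3 -m inch '0 0 0 0 0 0.06 1;0.0195 -0.0274 0 0 0 0 1;0 0 0.03 0 0 0 1;0 0 0.03 0 0 0 1;0 0 0.03 0 0 0 1;0 0 0.02 0 0 0 1;0 0 0 0 0 0 1;0 0 0 0 0 0 1'
python3 - <<'E'
from h import *
p=r.camera_params('wrist')
im=r.capture('wrist');cv2.imwrite('pics/w2.png',im[:,:,::-1])
np.save('w2.npy',p,allow_pickle=True)
go(.6423,.1286,.0665,-106.3)
im=r.capture('scene');cv2.imwrite('pics/s2.png',cv2.resize(im[100:300,230:430,::-1],None,fx=3,fy=3))
E
```

```text
time_s: 4.62
tcp_pos: [0.6403, 0.1314, 0.1161]
eef_rot: [179.9, -0.1, -106.2]
contact_force: [1.2, -0.5, 1.0]
gripper_width: 0.0875
turn rad [-0.001   0.0001  0.0022] (deg 0.1) shift after turn [ 0.0028 -0.0017  0.0512] len 0.051
```

View pics/w2.png

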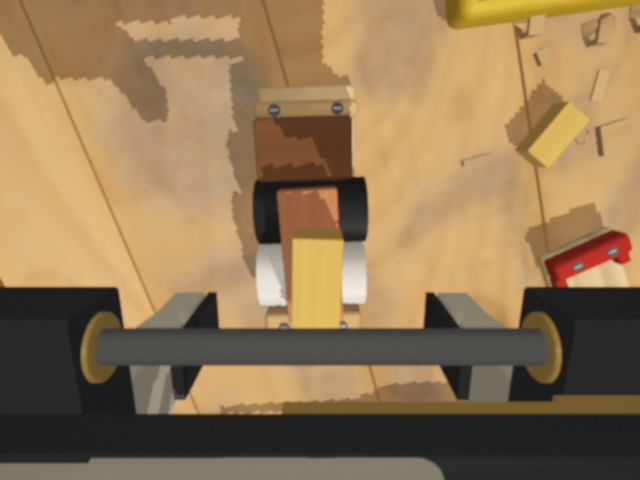

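View pics/s2.png

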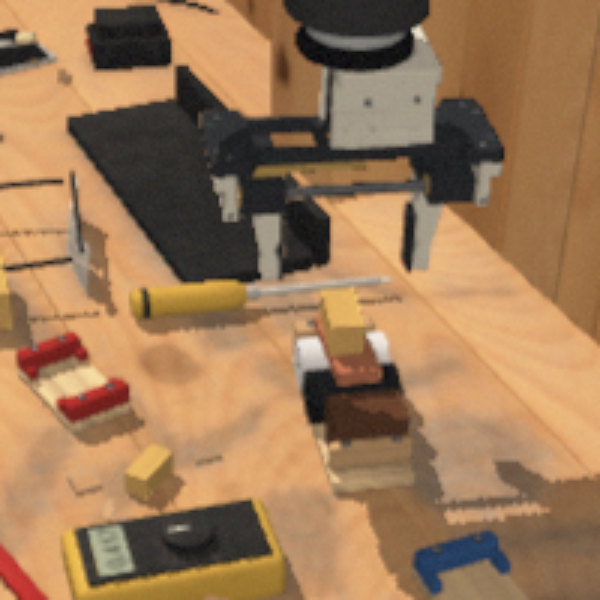

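```bash
python3 - <<'E'
from h import *
P=np.load('w2.npy',allow_pickle=True).item()
for uv in [(294,236),(344,236),(343,327),(293,327)]: print(uv,np.round(atz('wrist',uv,.087,P)*1000,1))
for uv in [(278,190),(338,188)]: print('flat end',np.round(atz('wrist',uv,.062,P)*1000,1))
for uv in [(255,119),(352,119),(352,181),(254,181)]: print('chock',np.round(atz('wrist',uv,.046,P)*1000,1))
print(proj('wrist',[.6423,.1286,.087],P),proj('wrist',[.6423,.1286,.0665],P))
im=cv2.imread('pics/w2.png');cv2.imwrite('pics/w2a.png',cv2.resize(im[80:340,230:400],None,fx=3,fy=3,interpolation=cv2.INTER_CUBIC)[:600])
E
```

```text
(294, 236) [645.1 101.4  87. ]
(344, 236) [622.1 108.1  87. ]
(343, 327) [635.2 154.   87. ]
(293, 327) [659.8 146.9  87. ]
flat end [649.1  80.4  62. ]
flat end [618.4  88.2  62. ]
chock [651.5  41.7  46. ]
chock [600.9  56.4  46. ]
chock [609.6  88.6  46. ]
chock [662.7  73.1  46. ]
[315.63629913 285.64122799] [316.07405439 272.60741043]
```

View pics/w2a.png

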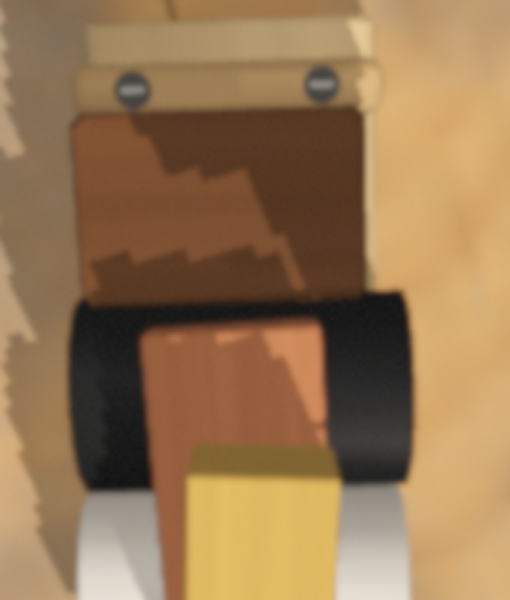

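```bash
python3 -m inch '0.0028 -0.001 0.01 0 0 0 1;0 0 0.01 0 0 0 1;0 0 0.01 0 0 0 1;0 0 0.01 0 0 0 1;0 0 0.01 0 0 0 1;0 0 0 0 0 0 1;0 0 0 0 0 0 1;0 0 0 0 0 0 0.2;0 0 0 0 0 0 0.2;0 0 0 0 0 0 0.2;0 0 0 0 0 0 0.2;0 0 0 0 0 0 0.2;0 0 0 0 0 0 0.2' 35
```

```text
time_s: 5.8
tcp_pos: [0.6412, 0.1282, 0.0668]
eef_rot: [-180.0, 0.0, -106.3]
contact_force: [0.4, 0.6, 1.4]
gripper_width: 0.0536
```

```bash
python3 -m inch '0 0 0 0 0 0 0.1;0 0 0 0 0 0 0.1;0 0 0 0 0 0 0.1;0 0 0 0 0 0 0.1;0 0 0 0 0 0 0.1;0 0 0 0 0 0 0.1;0 0 0 0 0 0 0.1;0 0 0 0 0 0 0.1' 35
```

```text
time_s: 6.47
tcp_pos: [0.6412, 0.1282, 0.0666]
eef_rot: [-180.0, 0.0, -106.3]
contact_force: [1.1, -0.8, 0.6]
gripper_width: 0.0246
```

```bash
python3 -m inch '0 0 -0.015 0 0 0 0.1;0 0 -0.02 0 0 0 0.1;0 0 -0.035 0 0 0 0.1;0 0 -0.035 0 0 0 0.1;0 0 0 0 0 0 0.1'
python3 - <<'E'
from h import *
go(.454,.289,.165,-80.5)
print(r.get_state()['gripper_width'])
E
```

```text
time_s: 6.88
tcp_pos: [0.6445, 0.129, 0.179]
eef_rot: [-179.5, 0.3, -106.3]
contact_force: [1.3, 0.2, -0.3]
gripper_width: 0.0247
turn rad [-0.0097  0.0033 -0.4497] (deg 25.8) shift after turn [-0.1892  0.1615  0.014 ] len 0.249
0.024661701603785974
```

```bash
python3 -m inch '0 0 0 0 0 -0.112 0.1;0 0 0 0 0 -0.112 0.1;0 0 0 0 0 -0.112 0.1;0 0 0 0 0 -0.112 0.1;-0.0235 0.02 0 0 0 0 0.1;-0.0235 0.02 0 0 0 0 0.1;-0.0235 0.02 0 0 0 0 0.1;-0.0235 0.02 0 0 0 0 0.1;-0.0235 0.02 0 0 0 0 0.1;-0.0235 0.02 0 0 0 0 0.1;-0.0235 0.02 0 0 0 0 0.1;-0.0235 0.02 0 0 0 0 0.1;0 0 0 0 0 0 0.1;0 0 0 0 0 0 0.1;0 0 0 0 0 0 0.1'
python3 - <<'E'
from h import *
p=r.camera_params('wrist')
im=r.capture('wrist');cv2.imwrite('pics/w3.png',im[:,:,::-1])
np.save('w3.npy',p,allow_pickle=True)
E
```

```text
time_s: 8.13
tcp_pos: [0.4524, 0.2876, 0.1713]
eef_rot: [180.0, -0.0, -80.6]
contact_force: [0.6, -0.0, -2.7]
gripper_width: 0.0249
```

View pics/w3.png

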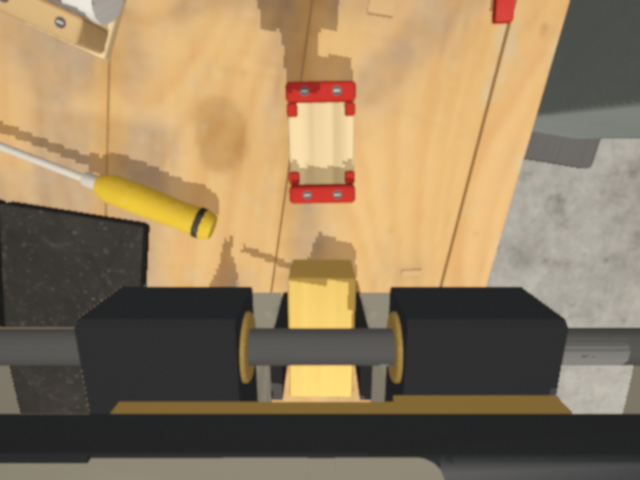

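```bash
python3 - <<'E'
from h import *
P=np.load('w3.npy',allow_pickle=True).item()
S=np.array([atz('wrist',uv,.016,P)[:2]*1000 for uv in [(304,90.5),(337,90.5),(338,195),(306.5,195.5)]])
print(S.round(1),S.mean(0)); d=S[3]+S[2]-S[0]-S[1];print('yaw',np.degrees(np.arctan2(d[1],d[0]))-90)
S=np.array([atz('wrist',uv,.016,P)[:2]*1000 for uv in [(287,84),(355,82),(355,201),(291,203)]])
print(S.round(1),S.mean(0))
for uv in [(289,279),(356,279)]: print('bar near end lower/upper?',atz('wrist',uv,.1895,P))
im=cv2.imread('pics/w3.png');cv2.imwrite('pics/w3a.png',cv2.resize(im[60:420,230:420],None,fx=3,fy=3,interpolation=cv2.INTER_CUBIC)[:700])
m=S.mean(0)/1000
go(.4645,.2202,.03,-80)
E
```

```text
[[481.7 184.1]
 [457.8 180.2]
 [443.9 255.3]
 [468.1 259.7]] [462.88648292 219.80725136]
yaw 10.32321097727558
[[494.6 181.7]
 [445.9 172.4]
 [429.9 257.8]
 [479.3 267.5]] [462.41148997 219.82560988]
bar near end lower/upper? [0.46752833 0.26771319 0.1895    ]
bar near end lower/upper? [0.44308188 0.26371052 0.1895    ]
turn rad [ 0.0004 -0.0003 -0.0117] (deg 0.7) shift after turn [0.0682 0.0002 0.1413] len 0.157
```

View pics/w3a.png

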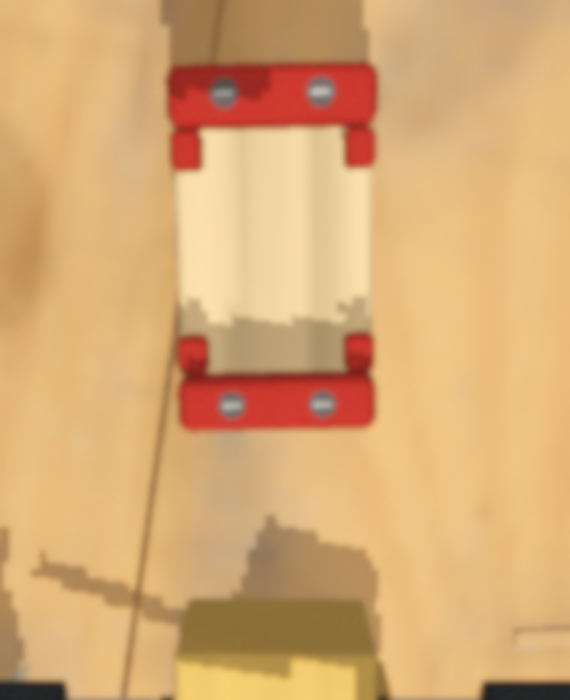

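```bash
python3 -m inch '0.023 0 0 0 0 -0.014 0.1;0.024 0 0 0 0 0 0.1;0.024 0 0 0 0 0 0.1;0 0 0.03 0 0 0 0.1;0 0 0.03 0 0 0 0.1;0 0 0.03 0 0 0 0.1;0 0 0.03 0 0 0 0.1;0 0 0.01 0 0 0 0.1;0 0 0.01 0 0 0 0.1;0 0 0 0 0 0 0.1;0 0 0 0 0 0 0.1;0 0 0 0 0 0 0.1'
python3 - <<'E'
from h import *
im=r.capture('wrist');cv2.imwrite('pics/w4.png',im[:,:,::-1])
im=r.capture('scene');cv2.imwrite('pics/s4.png',cv2.resize(im[170:290,190:340,::-1],None,fx=4,fy=4))
for i in range(1): s=r.get_state();print(s['tcp_pos'],s['eef_rot'],s['contact_force'])
E
```

```text
time_s: 9.18
tcp_pos: [0.4659, 0.2185, 0.0329]
eef_rot: [-179.9, 0.1, -79.8]
contact_force: [0.4, -0.3, -2.2]
gripper_width: 0.0247
[0.46567607 0.21855675 0.03300484] [-1.79872496e+02  8.29026250e-02 -7.98424767e+01] [ 0.14330043 -0.59842512 -2.45646519]
```

View pics/w4.png

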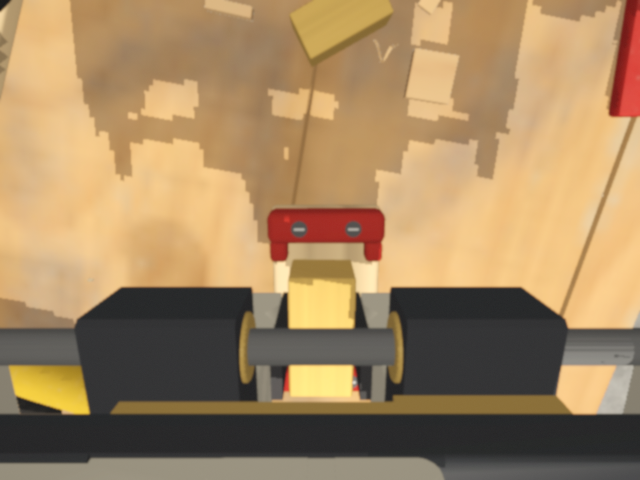

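View pics/s4.png

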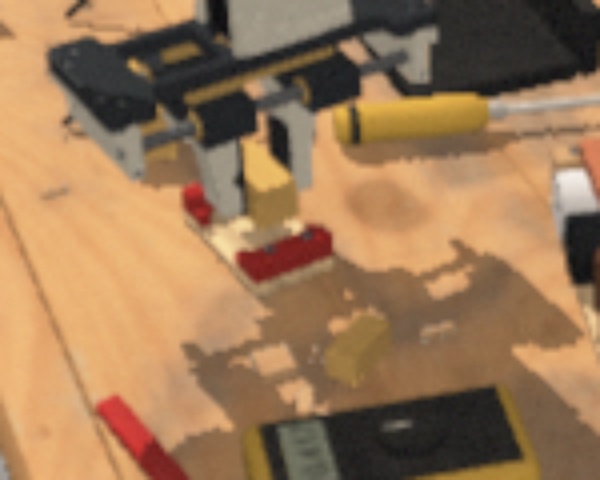

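```bash
python3 - <<'E'
from h import *
s=r.get_state();A=Ro.from_euler('xyz',s['eef_rot'],degrees=True);T=s['tcp_pos']
def tl(uv,z): return np.round(1000*A.inv().apply(atz('wrist',uv,z)-T),1)
print('block outer-near corners',tl((268,213),.016),tl((384,213),.016))
print('block inner edge',tl((288,242),.016),tl((365,242),.016)); print('screws',tl((298,229.5),.016),tl((353,229.5),.016))
print('bar front low',tl((292,262),.0285),tl((353,262),.0285),'top',tl((289,279),.0535),tl((356,279),.0535))
E
```

```text
block outer-near corners [ 40.7 -23.2  17. ] [40.6 28.1 16.9]
block inner edge [ 27.4 -14.6  17. ] [27.4 20.1 16.9]
screws [ 33.2 -10.   17. ] [33.2 14.5 16.9]
bar front low [ 21.8 -12.1   4.5] [21.8 13.8  4.4] top [ 23.  -11.4 -20.5] [ 23.   12.9 -20.6]
```

```bash
python3 -m inch '-0.0005 0.0017 0 0 0 0 0.1;0 0 0.006 0 0 0 0.1;0 0 0.005 0 0 0 0.1;0 0 0.004 0 0 0 0.1;0 0 0.003 0 0 0 0.1;0 0 0.001 0 0 0 0.1;0 0 0 0 0 0 0.1;0 0 0 0 0 0 0.1'
```

```text
time_s: 9.95
tcp_pos: [0.4629, 0.2178, 0.0126]
eef_rot: [180.0, -0.0, -79.8]
contact_force: [-3.0, -0.7, 3.6]
gripper_width: 0.0246
```

```bash
python3 -m inch '0 0 0 0 0 0 0.5;0 0 0 0 0 0 0.5;0 0 0 0 0 0 0.5;0 0 0 0 0 0 0.5;0 0 0 0 0 0 0.6;0 0 -0.02 0 0 0 0.8;0 0 -0.03 0 0 0 1;0 0 -0.04 0 0 0 1;0 0 -0.04 0 0 0 1;0 0 -0.02 0 0 0 1;0 0 0 0 0 0 1'
python3 - <<'E'
from h import *
im=r.capture('scene');cv2.imwrite('pics/s5.png',cv2.resize(im[170:290,190:340,::-1],None,fx=4,fy=4))
im=r.capture('wrist');cv2.imwrite('pics/w5.png',im[:,:,::-1])
go(.6435,.1203,.16,-103.4)
E
```

```text
time_s: 10.87
tcp_pos: [0.4656, 0.2199, 0.1681]
eef_rot: [-179.5, 0.3, -79.8]
contact_force: [0.2, 0.9, 0.1]
gripper_width: 0.0842
turn rad [-0.0015  0.0021  0.4107] (deg 23.5) shift after turn [ 0.0536 -0.198   0.0035] len 0.205
```

View pics/s5.png

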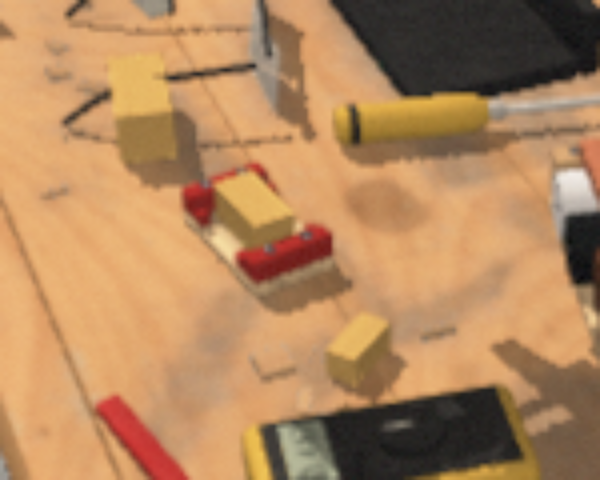

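The brass bar is seated in the red nest, at about (255,205) in the crop. Next is the flat bar.

```bash
python3 -m inch '0 0 0 0 0 0.103 1;0 0 0 0 0 0.103 1;0 0 0 0 0 0.103 1;0 0 0 0 0 0.102 1;0 -0.03 0 0 0 0 1;0 -0.03 0 0 0 0 1;0 -0.03 0 0 0 0 1;0 -0.03 0 0 0 0 1;0 -0.03 0 0 0 0 1;0 -0.03 0 0 0 0 1;0.003 -0.018 0 0 0 0 1;0 0 0 0 0 0 1;0 0 0 0 0 0 1;0 0 0 0 0 0 1'
python3 - <<'E'
from h import *
p=r.camera_params('wrist')
im=r.capture('wrist');cv2.imwrite('pics/w6.png',im[:,:,::-1])
np.save('w6.npy',p,allow_pickle=True)
cv2.imwrite('pics/w6a.png',cv2.resize(im[60:320,220:420,::-1],None,fx=3,fy=3,interpolation=cv2.INTER_CUBIC)[:700])
E
```

```text
time_s: 12.13
tcp_pos: [0.654, 0.1688, 0.1609]
eef_rot: [179.9, -0.1, -103.4]
contact_force: [-0.8, 0.4, 0.6]
gripper_width: 0.0874
```

View pics/w6a.png

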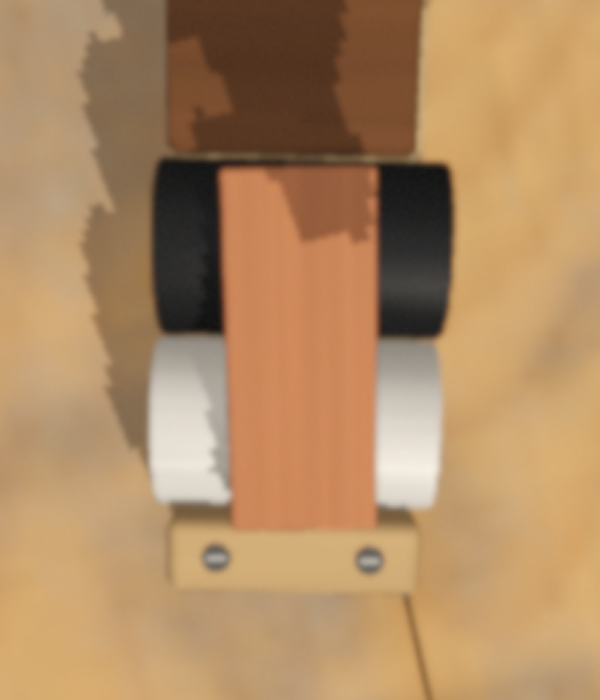

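```bash
python3 - <<'E'
from h import *
P=np.load('w6.npy',allow_pickle=True).item()
f=lambda p,z:atz('wrist',np.array([220,60])+(np.array(p)+.5)/3-.5,z,P)*1000
def show(n,pts,z):
    Q=np.array([f(p,z)[:2] for p in pts]);print(n,Q.mean(0).round(1),[ (round(np.linalg.norm(d),1),round(np.degrees(np.arctan2(d[1],d[0])),1)) for d in np.roll(Q,-1,0)-Q])
show('flat',[(220,168),(379,168),(376,530),(234,530)],.062)
show('stop',[(172,522),(416,524),(416,592),(173,588)],.036)
show('black',[(157,160),(450,165),(447,336),(160,332)],.03)
show('alu',[(152,338),(440,338),(437,508),(154,500)],.03)
# valley on left/right: at z~.03..; stop screws
show('screws',[(216,558),(369,561)],.036)
go(.6435,.1203,.0535,-103.5)
E
```

```text
flat [642.7 121.5] [(np.float64(32.3), np.float64(166.5)), (np.float64(75.5), np.float64(76.9)), (np.float64(31.2), np.float64(-13.5)), (np.float64(75.5), np.float64(-102.2))]
stop [656.4 170.2] [(np.float64(58.9), np.float64(166.0)), (np.float64(17.1), np.float64(77.9)), (np.float64(59.6), np.float64(-14.5)), (np.float64(16.6), np.float64(-104.3))]
black [637.4 100.6] [(np.float64(66.9), np.float64(165.6)), (np.float64(38.4), np.float64(77.3)), (np.float64(67.9), np.float64(-14.3)), (np.float64(38.6), np.float64(-104.3))]
alu [648.6 139.3] [(np.float64(68.2), np.float64(166.5)), (np.float64(41.1), np.float64(77.2)), (np.float64(69.5), np.float64(-15.2)), (np.float64(39.1), np.float64(-104.7))]
screws [657.  170.7] [(np.float64(37.2), np.float64(165.3)), (np.float64(37.2), np.float64(-14.7))]
turn rad [ 0.0015 -0.001   0.0018] (deg 0.1) shift after turn [ 0.05   -0.0013  0.1081] len 0.119
```

```bash
python3 -m inch '0.025 -0.0004 0 0 0 0 1;0.0247 -0.0004 0 0 0 0 1;0 0 0.025 0 0 0 1;0 0 0.025 0 0 0 1;0 0 0.02 0 0 0 1;0 0 0.015 0 0 0 1;0 0 0.01 0 0 0 1;0 0 0 0 0 0 1;0 0 0 0 0 0 1;0 0 0 0 0 0 1'
python3 - <<'E'
from h import *
im=r.capture('wrist');cv2.imwrite('pics/w7.png',im[:,:,::-1])
go(.643,.1206,.0535,-103.7)
E
```

```text
time_s: 13.02
tcp_pos: [0.6448, 0.1212, 0.0688]
eef_rot: [-179.9, 0.1, -103.4]
contact_force: [-0.4, 0.4, 0.9]
gripper_width: 0.0876
turn rad [-0.0018  0.0012  0.0058] (deg 0.4) shift after turn [0.001  0.0018 0.0155] len 0.016
```

View pics/w7.png

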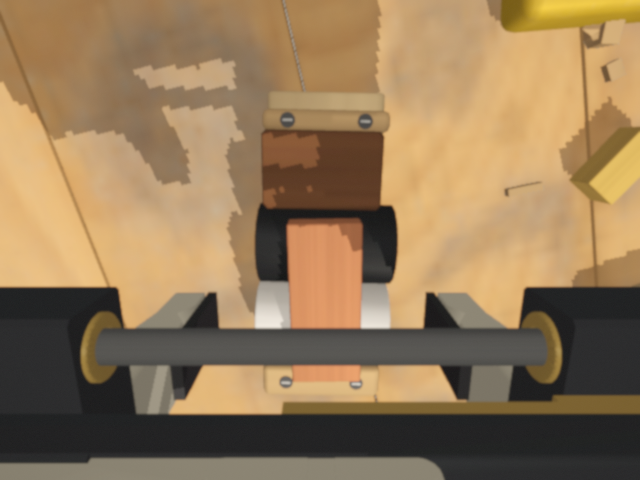

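```bash
python3 -m inch '0.001 0.0018 0.005 0 0 0.005 1;0 0 0.006 0 0 0 1;0 0 0.004 0 0 0 1;0 0 0 0 0 0 0.2;0 0 0 0 0 0 0.2;0 0 0 0 0 0 0.2;0 0 0 0 0 0 0.2;0 0 0 0 0 0 0.2;0 0 0 0 0 0 0.2;0 0 0 0 0 0 0.2;0 0 0 0 0 0 0.2;0 0 0 0 0 0 0.2;0 0 0 0 0 0 0.2;0 0 0 0 0 0 0.2;0 0 0 0 0 0 0.2' 35
python3 - <<'E'
from h import *
go(.643,.1206,.0535,-103.7)
E
```

```text
time_s: 14.32
tcp_pos: [0.6423, 0.1201, 0.0526]
eef_rot: [-180.0, 0.0, -103.7]
contact_force: [0.6, -0.1, 0.5]
gripper_width: 0.0312
turn rad [-0.0001  0.      0.0001] (deg 0.0) shift after turn [-0.0007 -0.0005 -0.0009] len 0.001
```

```bash
python3 -m inch '0 0 -0.01 0 0 0 0.2;0 0 -0.02 0 0 0 0.2;0 0 -0.03 0 0 0 0.2;0 0 -0.03 0 0 0 0.2;0 0 -0.02 0 0 0 0.2;0 0 0 0 0 0 0.2;0 0 0 0 0 -0.1 0.2;0 0 0 0 0 -0.1 0.2;0 0 0 0 0 0 0.2'
python3 - <<'E'
from h import *
go(.633,-.032,.165,-92)
im=r.capture('scene');cv2.imwrite('pics/s8.png',cv2.resize(im[130:290,250:430,::-1],None,fx=4,fy=4)[:600])
E
```

```text
time_s: 15.07
tcp_pos: [0.6417, 0.1199, 0.1624]
eef_rot: [180.0, -0.0, -92.0]
contact_force: [-0.3, -0.6, -1.9]
gripper_width: 0.0318
turn rad [ 0.0009 -0.      0.0002] (deg 0.0) shift after turn [ 0.1521  0.0034 -0.0026] len 0.152
```

View pics/s8.png

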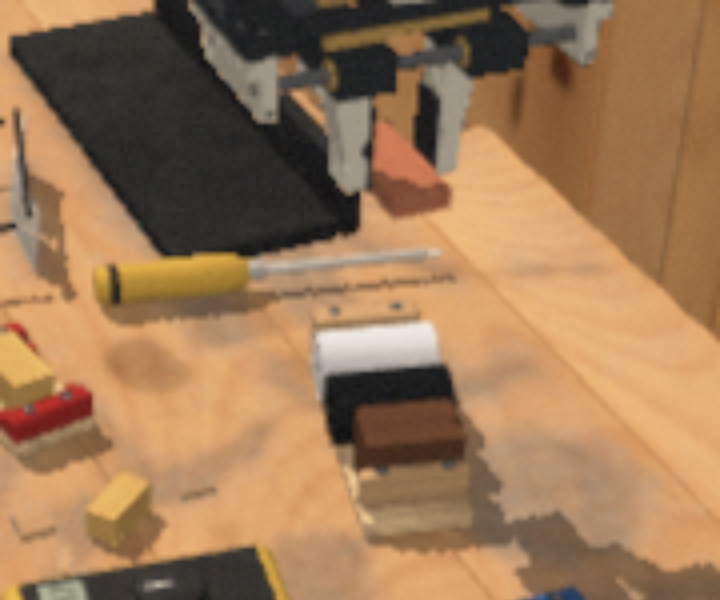

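The flat bar is held level and the rounds stayed in place. Next I'll move to view the blue nest.

```bash
python3 -m inch '0.03 0.0007 0 0 0 0 0.2;0.03 0.0007 0 0 0 0 0.2;0.03 0.0007 0 0 0 0 0.2;0.03 0.0007 0 0 0 0 0.2;0.03 0.0006 0 0 0 0 0.2;0 0 0 0 0 0 0.2;0 0 0 0 0 0 0.2;0 0 0 0 0 0 0.2'
python3 - <<'E'
from h import *
p=r.camera_params('wrist')
im=r.capture('wrist');cv2.imwrite('pics/w9.png',im[:,:,::-1])
np.save('w9.npy',[p,r.get_state()],allow_pickle=True)
E
```

```text
time_s: 15.78
tcp_pos: [0.6329, -0.0299, 0.1623]
eef_rot: [180.0, 0.0, -92.4]
contact_force: [0.0, 0.3, -2.6]
gripper_width: 0.0313
```

View pics/w9.png

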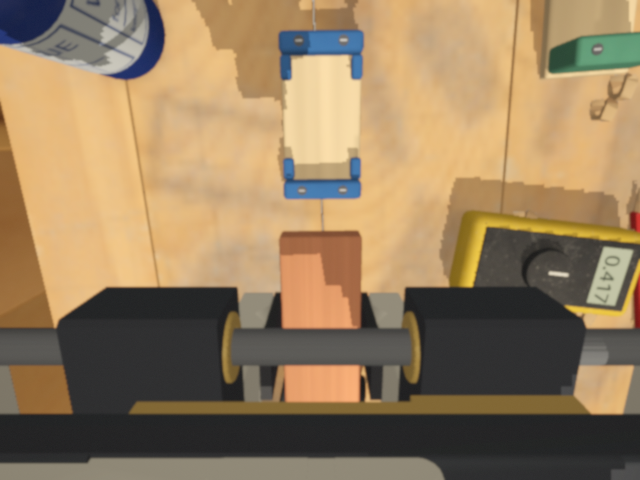

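```bash
python3 - <<'E'
from h import *
P,s=np.load('w9.npy',allow_pickle=True)
A=Ro.from_euler('xyz',s['eef_rot'],degrees=True);T=s['tcp_pos']
def tl(uv,z):
    X=atz('wrist',uv,z,P); return (A.inv().apply(X-T)*1000).round(1)
S=[tl(u,.016) for u in [(298,40),(343,40),(342,189.5),(303,189.5)]];print('screws',S,np.mean(S,0))
S=[tl(u,.016) for u in [(279,32),(363,32),(360,197),(284.5,197)]];print('corn',S,np.mean(S,0))
zt=T[2]+.008
print('bar near top corners',tl((281,235),zt),tl((360,235),zt))
print('nest in world via top: ', A.inv().apply(np.array([.6304,-.117,.016])-T)*1000)
print('bottle base edge in wrist', [atz('wrist',u,0,P).round(3) for u in [(130,78),(163,50),(165,20)]],[atz('top',u,0).round(3) for u in [(397,153),(410,160),(428,150)]])
print('bottle at z .1', [atz('top',u,.1).round(3) for u in [(397,153),(410,160),(428,150)]])
E
```

```text
screws [array([139.1, -15.2, 146.4]), array([139. ,  15.8, 146.4]), array([ 36.4,  16.3, 146.4]), array([ 36.5, -13.2, 146.4])] [ 87.75    0.925 146.4  ]
corn [array([144.1, -28.2, 146.4]), array([144. ,  29.5, 146.4]), array([ 30.7,  30. , 146.4]), array([ 30.9, -27.4, 146.4])] [ 87.425   0.975 146.4  ]
bar near top corners [ 37.1 -15.1  -8. ] [37.  15.3 -8. ]
nest in world via top:  [ 87.73621571  -0.99277285 146.37087065]
bottle base edge in wrist [array([ 0.769, -0.152,  0.   ]), array([ 0.742, -0.17 ,  0.   ]), array([ 0.738, -0.19 ,  0.   ])] [array([ 0.758, -0.16 ,  0.   ]), array([ 0.741, -0.189,  0.   ]), array([ 0.764, -0.231,  0.   ])]
bottle at z .1 [array([ 0.732, -0.145,  0.1  ]), array([ 0.716, -0.172,  0.1  ]), array([ 0.737, -0.211,  0.1  ])]
```

```bash
python3 -m inch '0.03 0.0005 0 0 0 0 0.2;0.03 0 0 0 0 0 0.2;0.0285 0 0 0 0 0 0.2;0 0 0.03 0 0 0 0.2;0 0 0.03 0 0 0 0.2;0 0 0.03 0 0 0 0.2;0 0 0.03 0 0 0 0.2;0 0 0.01 0 0 0 0.2;0 0 0 0 0 0 0.2;0 0 0 0 0 0 0.2;0 0 0 0 0 0 0.2'
python3 - <<'E'
from h import *
im=r.capture('wrist');cv2.imwrite('pics/w10.png',im[:,:,::-1])
E
```

```text
time_s: 16.75
tcp_pos: [0.6308, -0.1176, 0.0346]
eef_rot: [-179.8, -0.0, -92.2]
contact_force: [-0.3, -0.4, -1.7]
gripper_width: 0.0319
```

View pics/w10.png

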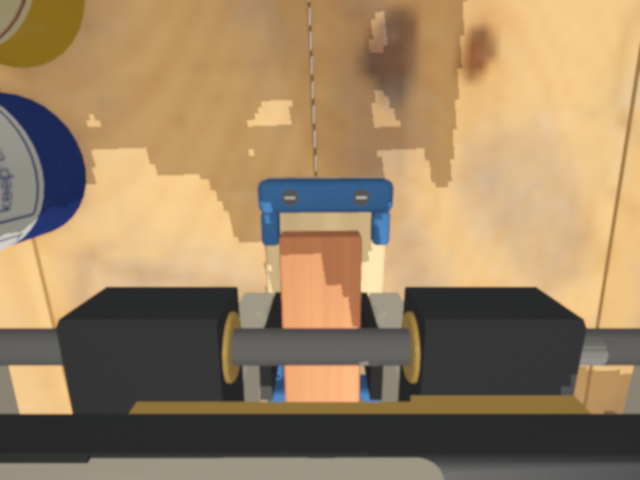

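```bash
python3 - <<'E'
from h import *
s=r.get_state();A=Ro.from_euler('xyz',s['eef_rot'],degrees=True);T=s['tcp_pos']
def tl(uv,z): return np.round(1000*A.inv().apply(atz('wrist',uv,z)-T),1)
print('outer',tl((259,182),.016),tl((392,182),.016),'inner',tl((280,211),.016),tl((372,211),.016),'screws',tl((290,197.5),.016),tl((361,197.5),.016))
z=T[2]+.008
print('bar',tl((281,235),z),tl((360,235),z)); print(T,s['contact_force'])
E
```

```text
outer [ 54.1 -27.   18.9] [54.  31.2 18.7] inner [ 41.3 -18.2  18.8] [41.2 22.9 18.7] screws [ 47.3 -13.6  18.8] [47.3 17.8 18.7]
bar [ 36.5 -15.3  -8. ] [36.5 15.1 -8.1]
[ 0.63081935 -0.11770438  0.03477894] [ 7.30915294e-04 -6.67263561e-01 -1.89109897e+00]
```

```bash
python3 -m inch '-0.001 0.0022 0 0 0 0 0.2;0 0 0.008 0 0 0 0.2;0 0 0.007 0 0 0 0.2;0 0 0.005 0 0 0 0.2;0 0 0.003 0 0 0 0.2;0 0 0 0 0 0 0.2;0 0 0 0 0 0 0.2'
```

```text
time_s: 17.38
tcp_pos: [0.6264, -0.117, 0.0105]
eef_rot: [179.9, -0.0, -92.2]
contact_force: [-6.3, 2.8, 12.1]
gripper_width: 0.0316
```

```bash
python3 -m inch '0 0 -0.0005 0 0 0 0.6;0 0 0 0 0 0 0.6;0 0 0 0 0 0 0.6;0 0 0 0 0 0 0.6;0 0 -0.02 0 0 0 0.8;0 0 -0.03 0 0 0 1;0 0 -0.04 0 0 0 1;0 0 -0.04 0 0 0 1;0 0 -0.02 0 0 0 1;0 0 0 0 0 0 1'
python3 - <<'E'
from h import *
im=r.capture('scene');cv2.imwrite('pics/s11.png',cv2.resize(im[200:350,290:470,::-1],None,fx=4,fy=4))
P=np.load('w6.npy',allow_pickle=True).item()
go(.651,.19,.15,-103.7)
E
```

```text
time_s: 18.22
tcp_pos: [0.6302, -0.1173, 0.1663]
eef_rot: [-179.5, -0.0, -92.2]
contact_force: [0.5, 0.1, -0.3]
gripper_width: 0.0857
turn rad [-0.0058  0.0011  0.2003] (deg 11.5) shift after turn [-0.3036  0.0511  0.0133] len 0.308
```

View pics/s11.png

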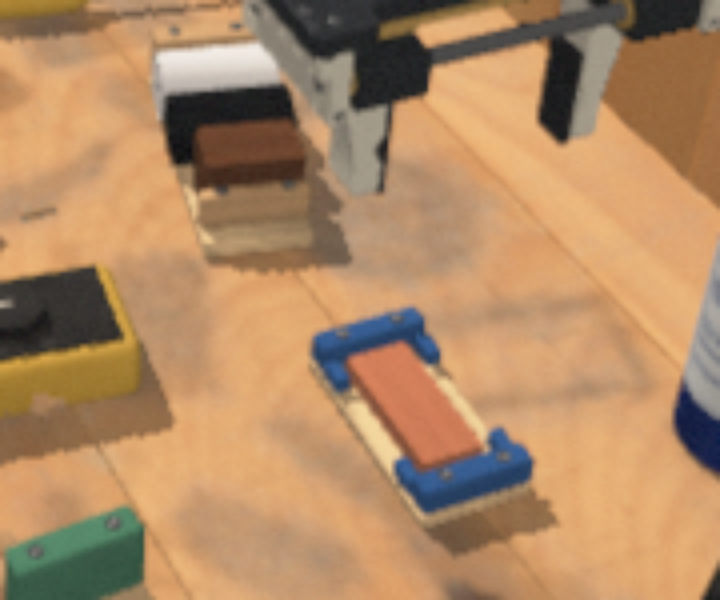

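```bash
python3 -m inch '0 0 0 0 0 0.1 1;0 0 0 0 0 0.1 1;-0.03 0.0041 0 0 0 0 1;-0.03 0.0041 0 0 0 0 1;-0.03 0.0041 0 0 0 0 1;-0.03 0.0041 0 0 0 0 1;-0.03 0.0041 0 0 0 0 1;-0.03 0.0041 0 0 0 0 1;-0.03 0.0041 0 0 0 0 1;-0.03 0.0041 0 0 0 0 1;-0.03 0.0041 0 0 0 0 1;-0.03 0.0041 0.01 0 0 0 1;0 0 0 0 0 0 1;0 0 0 0 0 0 1;0 0 0 0 0 0 1'
python3 - <<'E'
from h import *
p=r.camera_params('wrist')
im=r.capture('wrist');cv2.imwrite('pics/w12.png',im[:,:,::-1])
np.save('w12.npy',[p,r.get_state()],allow_pickle=True)
cv2.imwrite('pics/w12a.png',cv2.resize(im[30:300,220:430,::-1],None,fx=3,fy=3,interpolation=cv2.INTER_CUBIC)[:780])
E
```

```text
time_s: 19.52
tcp_pos: [0.6575, 0.184, 0.1485]
eef_rot: [179.9, -0.1, -103.7]
contact_force: [-0.9, 0.7, 0.2]
gripper_width: 0.0874
```

View pics/w12a.png

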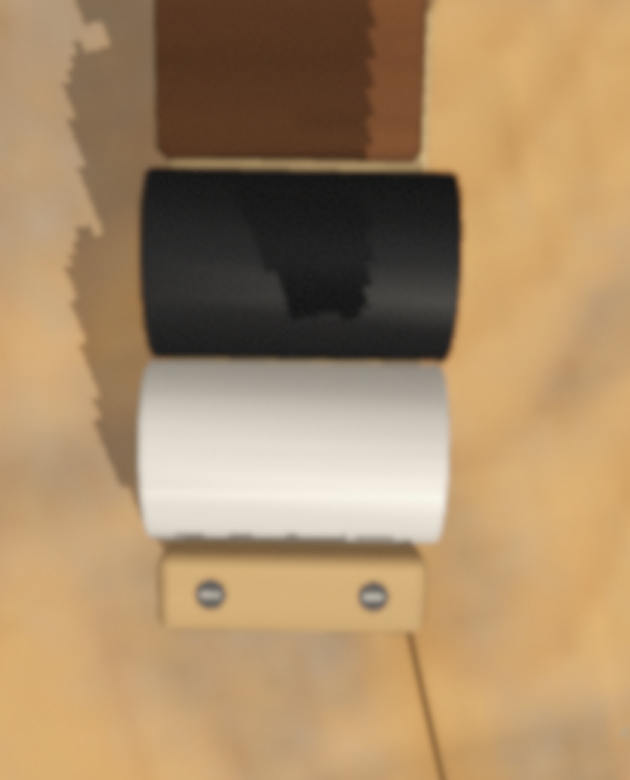

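```bash
python3 - <<'E'
from h import *
P,s=np.load('w12.npy',allow_pickle=True)
A=Ro.from_euler('xyz',s['eef_rot'],degrees=True);T=s['tcp_pos']
f=lambda p,z:A.inv().apply(atz('wrist',np.array([220,30])+(np.array(p)+.5)/3-.5,z,P)-T)*1000
w=lambda p,z:atz('wrist',np.array([220,30])+(np.array(p)+.5)/3-.5,z,P)*1000
print('alu ends',f((138,460),.047).round(1),f((450,460),.047).round(1))
print('blk ends',f((142,262),.047).round(1),f((459,262),.047).round(1))
# tangent rows -> axis position: camera centre
c=-P['R'].T@P['t']; ct=A.inv().apply(c-T)
def axis(p1,p2,zc=.03):
    # tangent rays in tool x-z plane, find x of circle r20 at height zc
    out=[]
    for p in (p1,p2):
        d=f(p,.0)/1000-ct; th=np.arctan2(d[0],d[2]); out.append(th)
    th=np.mean(out); half=abs(out[0]-out[1])/2
    dep=(T[2]-zc)-ct[2]; return (ct[0]+np.tan(th)*dep)*1000, np.degrees(half), np.degrees(np.arcsin(.02/(dep/np.cos(th))))
print('black x',axis((305,171),(305,358)),'alu x',axis((295,361),(295,541)))
print('stop screws',f((210,595),.036).round(1),f((373,597),.036).round(1))
go(.6492,.1398,.15,-103.7)
E
```

```text
alu ends [ 45.  -35.1 102.1] [ 45.   31.7 102.2]
blk ends [ 85.3 -32.8 102.2] [ 85.3  32.3 102.3]
black x (np.float64(85.2585615791185), np.float64(4.012304853309473), np.float64(4.135675935315562)) alu x (np.float64(45.051475980774185), np.float64(4.1531297785345505), np.float64(4.122971142625203))
stop screws [ 13.1 -21.2 113.1] [ 12.6  16.3 113.2]
turn rad [ 0.0011 -0.0011 -0.0001] (deg 0.1) shift after turn [ 0.0445 -0.0021 -0.0009] len 0.045
```

```bash
python3 -m inch '0.0225 -0.0009 0 0 0 0 1;0.0225 -0.0009 0 0 0 0 1;0 0 0.02 0 0 0 1;0 0 0.03 0 0 0 1;0 0 0.03 0 0 0 1;0 0 0.03 0 0 0 1;0 0 0.016 0 0 0 1;0 0 0.01 0 0 0 1;0 0 0 0 0 0 1;0 0 0 0 0 0 1;0 0 0 0 0 0 1'
python3 - <<'E'
from h import *
im=r.capture('wrist');cv2.imwrite('pics/w13.png',im[:,:,::-1])
E
```

```text
time_s: 20.48
tcp_pos: [0.6503, 0.1401, 0.0157]
eef_rot: [-179.9, 0.1, -103.7]
contact_force: [0.4, 1.1, 0.1]
gripper_width: 0.0875
```

View pics/w13.png

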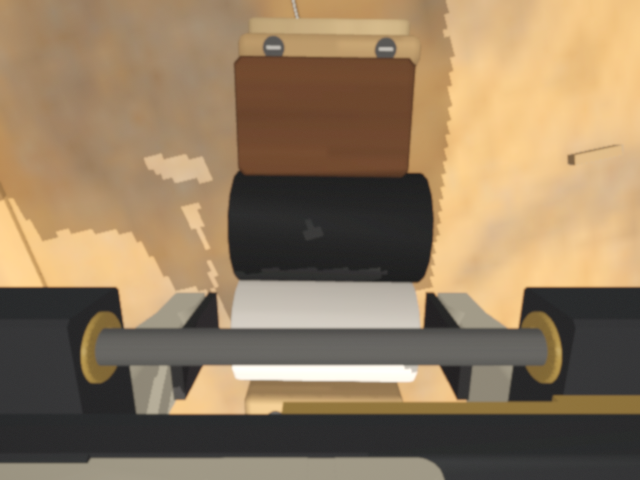

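```bash
python3 -m inch '0 0.001 0.004 0 0 0 1;0 0 0 0 0 0 1;0 0 0 0 0 0 0.6;0 0 0 0 0 0 0.6;0 0 0 0 0 0 0.6;0 0 0 0 0 0 0.6;0 0 0 0 0 0 0.6;0 0 0 0 0 0 0.6;0 0 0 0 0 0 0.6;0 0 0 0 0 0 0.6;0 0 0 0 0 0 0.6' 30
```

```text
time_s: 21.45
tcp_pos: [0.6484, 0.1404, 0.0102]
eef_rot: [-180.0, 0.0, -103.7]
contact_force: [-0.3, 0.1, 2.5]
gripper_width: 0.0658
```

```bash
python3 -m inch '0 0 -0.004 0 0 0 0.6;0 0 -0.006 0 0 0 0.6;0 0 -0.01 0 0 0 0.6;0 0 -0.02 0 0 0 0.6;0 0 -0.03 0 0 0 0.6;0 0 -0.03 0 0 0 0.6;0 0 -0.02 0 0 0 0.6;0 0 -0.02 0 0 0 0.6;0 0 0 0 0 0 0.6;0 0 0 0 0 0 0.6'
python3 - <<'E'
from h import *
im=r.capture('wrist');cv2.imwrite('pics/w14.png',im[:,:,::-1])
im=r.capture('scene');cv2.imwrite('pics/s14.png',cv2.resize(im[130:290,250:430,::-1],None,fx=4,fy=4)[:600])
# tray: view pose, 75mm behind the first slot
go(.441,-.10,.16,-89)
E
```

```text
time_s: 22.28
tcp_pos: [0.6488, 0.1405, 0.1521]
eef_rot: [-179.9, 0.1, -103.7]
contact_force: [-0.7, -0.0, -2.1]
gripper_width: 0.0657
turn rad [ 1.200e-03 -2.000e-04 -2.568e-01] (deg 14.7) shift after turn [ 0.2364  0.2106 -0.0106] len 0.317
```

View pics/s14.png

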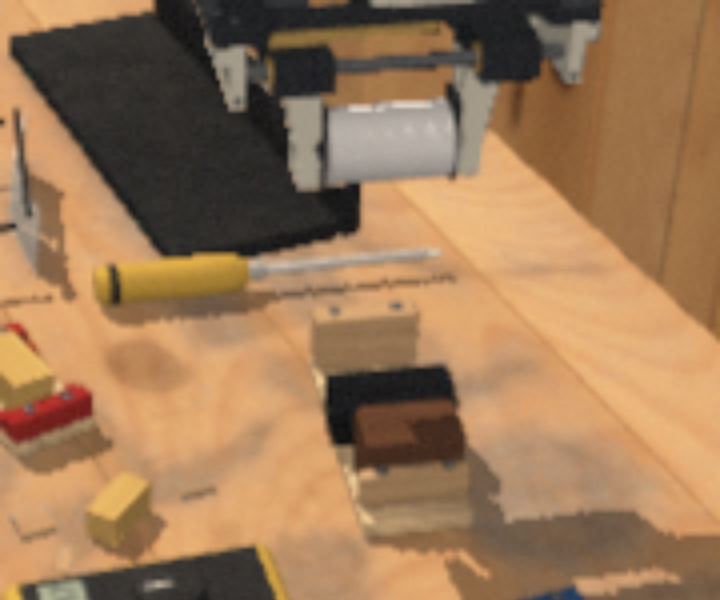

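View pics/w14.png

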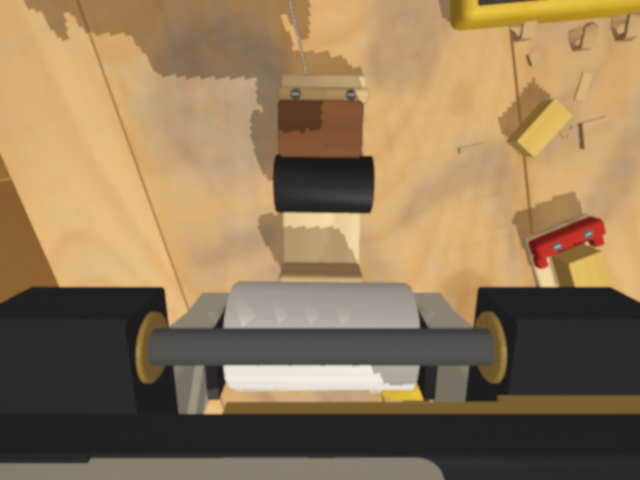

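```bash
python3 -m inch '0 0 0 0 0 -0.0856 0.6;0 0 0 0 0 -0.0856 0.6;0 0 0 0 0 -0.0856 0.6;0.0225 0.021 0 0 0 0 0.6;0.0225 0.021 0 0 0 0 0.6;0.0225 0.021 0 0 0 0 0.6;0.0225 0.021 0 0 0 0 0.6;0.0225 0.021 0 0 0 0 0.6;0.0225 0.021 0 0 0 0 0.6;0.0225 0.021 0 0 0 0 0.6;0.0225 0.021 0 0 0 0 0.6;0.0225 0.021 0 0 0 0 0.6;0.0225 0.021 0 0 0 0 0.6;0 0 0 0 0 0 0.6;0 0 0 0 0 0 0.6;0 0 0 0 0 0 0.6'
python3 - <<'E'
from h import *
p=r.camera_params('wrist')
im=r.capture('wrist');cv2.imwrite('pics/w15.png',im[:,:,::-1])
np.save('w15.npy',[p,r.get_state()],allow_pickle=True)
E
```

```text
time_s: 23.72
tcp_pos: [0.4421, -0.0886, 0.1497]
eef_rot: [180.0, -0.0, -89.0]
contact_force: [-0.1, 0.1, -1.8]
gripper_width: 0.0659
```

View pics/w15.png

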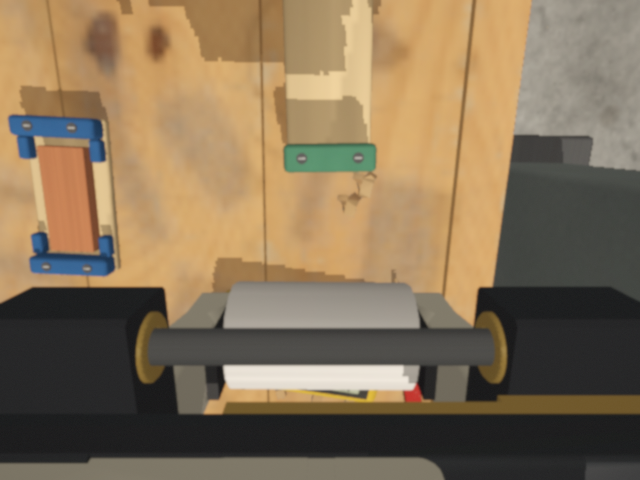

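```bash
python3 - <<'E'
from h import *
P,s=np.load('w15.npy',allow_pickle=True)
A=Ro.from_euler('xyz',s['eef_rot'],degrees=True);T=s['tcp_pos']
f=lambda p,z:(A.inv().apply(atz('wrist',p,z,P)-T)*1000).round(1)
print('stop',[f(u,.036) for u in [(285,144.5),(376,144.5),(375.5,171),(285.5,172)]])
print('screws',[f(u,.036) for u in [(302,158),(358,158)]])
print('board edge left/right',[f(u,.01) for u in [(286,5),(286,130),(373,10),(371,130)]])
print('stop via top', (A.inv().apply(np.array([.4392,-.1494,.036])-T)*1000).round(1),'cleat',(A.inv().apply(np.array([.4427,-.280,.022])-T)*1000).round(1))
c=-P['R'].T@P['t']; ct=A.inv().apply(c-T)
print('held round ends', f((225,300),T[2]+.0388),f((418,300),T[2]+.0388))
E
```

```text
stop [array([ 69.5, -22.9, 113.7]), array([ 69.4,  36.8, 113.7]), array([ 52.3,  37.1, 113.7]), array([ 51.7, -23. , 113.7])]
screws [array([ 60.8, -11.9, 113.7]), array([ 60.8,  25.2, 113.7])]
board edge left/right [array([158.4, -22.2, 139.7]), array([ 79.3, -24.2, 139.7]), array([155.3,  35.3, 139.7]), array([ 79.1,  36.4, 139.7])]
stop via top [ 61.1   4.4 113.7] cleat [191.7   3.2 127.7]
held round ends [ 22.7 -30.1 -38.8] [ 22.6  31.6 -38.8]
```

```bash
python3 - <<'E'
from h import *
P,s=np.load('w15.npy',allow_pickle=True)
A=Ro.from_euler('xyz',s['eef_rot'],degrees=True);T=s['tcp_pos']
c=-P['R'].T@P['t']; ct=A.inv().apply(c-T)
g=lambda p:(A.inv().apply(atz('wrist',p,0,P)-T)-ct)
th=[np.arctan2(g(p)[0],g(p)[2]) for p in [(320,283),(320,389)]]
for zh in (-.0188,-.017,-.021):
  m=np.mean(th);dep=zh-ct[2];print(zh,1000*(ct[0]+np.tan(m)*dep),np.degrees(abs(th[0]-th[1]))/2,np.degrees(np.arcsin(.02/(dep/np.cos(m)))))
E
```

```text
-0.0188 0.25290868137435585 7.20733358384911 7.327197756793438
-0.017 -0.6702951323219464 7.20733358384911 7.233379498440935
-0.021 1.3812688981142685 7.20733358384911 7.445232337671823
```

```bash
python3 -m inch '0.031 0.002 0 0 0 0 0.6;0.031 0.002 0 0 0 0 0.6;0.0305 0.002 0 0 0 0 0.6;0 0 0.02 0 0 0 0.6;0 0 0.03 0 0 0 0.6;0 0 0.03 0 0 0 0.6;0 0 0.02 0 0 0 0.6;0 0 0 0 0 0 0.6;0 0 0 0 0 0 0.6;0 0 0 0 0 0 0.6'
python3 - <<'E'
from h import *
p=r.camera_params('wrist')
im=r.capture('wrist');cv2.imwrite('pics/w16.png',im[:,:,::-1])
np.save('w16.npy',[p,r.get_state()],allow_pickle=True)
im=r.capture('scene');cv2.imwrite('pics/s16.png',cv2.resize(im[270:450,240:420,::-1],None,fx=3,fy=3))
E
```

```text
time_s: 24.6
tcp_pos: [0.4392, -0.1808, 0.0509]
eef_rot: [-180.0, -0.0, -88.9]
contact_force: [0.9, 0.1, -1.0]
gripper_width: 0.0661
```

View pics/w16.png

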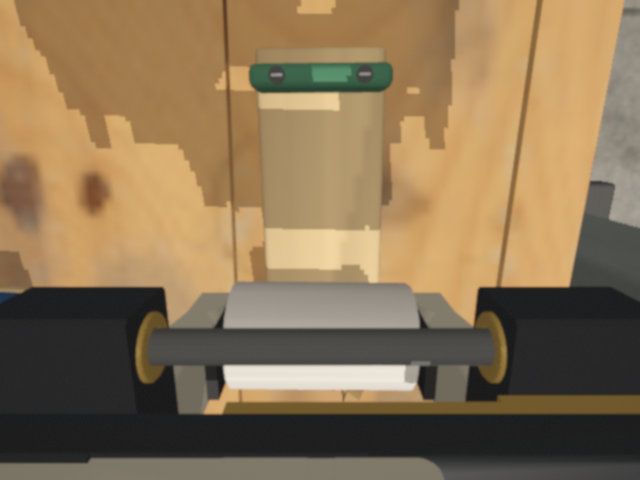

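View pics/s16.png

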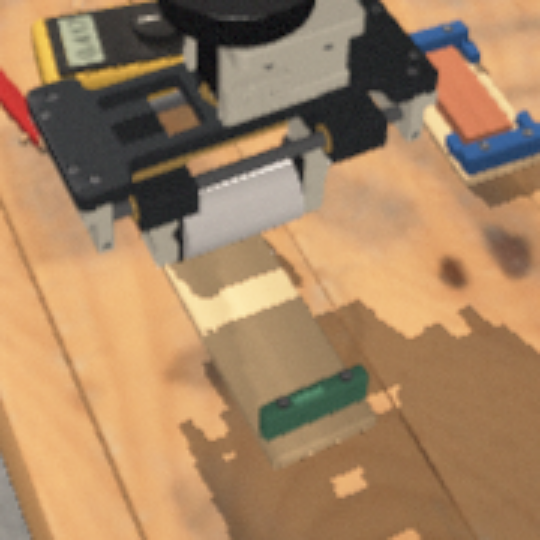

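```bash
python3 - <<'E'
from h import *
P,s=np.load('w16.npy',allow_pickle=True)
A=Ro.from_euler('xyz',s['eef_rot'],degrees=True);T=s['tcp_pos']
f=lambda p,z:(A.inv().apply(atz('wrist',p,z,P)-T)*1000).round(1)
print([f(u,.022) for u in [(252,65),(390,65),(390,91),(252,91),(277,75),(365,75)]]);print([f(u,.01) for u in [(266,230),(381,230)]])
E
python3 -m inch '0 0.0005 0.02 0 0 0 0.6;0 0 0.01 0 0 0 0.6;0 0 0.006 0 0 0 0.6;0 0 0.002 0 0 0 0.6;0 0 0 0 0 0 0.6;0 0 0 0 0 0 0.6'
```

```text
[array([102.9, -29.2,  29.4]), array([102.8,  30.2,  29.3]), array([92.4, 30.6, 29.3]), array([ 92.5, -29.6,  29.4]), array([ 98.9, -18.5,  29.4]), array([98.9, 19.5, 29.3])]
[array([ 27.7, -27.5,  41.4]), array([27.7, 31. , 41.3])]
time_s: 25.2
tcp_pos: [0.4381, -0.1811, 0.0128]
eef_rot: [-179.9, -0.0, -89.0]
contact_force: [-0.2, 0.2, -2.2]
gripper_width: 0.0659
```

```bash
python3 -m inch '-0.001 0 0.001 0 0 0 0.6;-0.001 0 0.0005 0 0 0 0.6;0 0 0 0 0 0 0.6;0 0 0 0 0 0 0.6'
python3 -m inch '0 0 0.0005 0 0 0 0.6;0 0 0 0 0 0 0.6;0 0 0 0 0 0 0.6'
```

```text
time_s: 25.53
tcp_pos: [0.4375, -0.179, 0.0108]
eef_rot: [-180.0, -0.0, -89.0]
contact_force: [0.8, -0.6, -2.5]
gripper_width: 0.0658
time_s: 25.78
tcp_pos: [0.4375, -0.1791, 0.0102]
eef_rot: [-180.0, -0.0, -89.0]
contact_force: [-0.7, 1.5, -0.0]
gripper_width: 0.0657
```

```bash
python3 -m inch '-0.0005 0 0 0 0 0 0.6;-0.0005 0 0 0 0 0 0.6;0 0 0 0 0 0 0.6;0 0 0 0 0 0 0.6'
python3 -m inch '-0.0005 0 0 0 0 0 0.6;0 0 0 0 0 0 0.6;0 0 0 0 0 0 0.6'
python3 -m inch '-0.0005 0 0 0 0 0 0.6;0 0 0 0 0 0 0.6;0 0 0 0 0 0 0.6'
```

```text
time_s: 26.12
tcp_pos: [0.4375, -0.1783, 0.0102]
eef_rot: [-180.0, -0.0, -89.0]
contact_force: [0.8, -4.4, -1.0]
gripper_width: 0.0659
time_s: 26.37
tcp_pos: [0.4375, -0.1782, 0.0102]
eef_rot: [-180.0, -0.0, -89.0]
contact_force: [1.5, -8.4, -2.3]
gripper_width: 0.0661
time_s: 26.62
tcp_pos: [0.4376, -0.1781, 0.0102]
eef_rot: [-180.0, -0.1, -88.9]
contact_force: [1.0, -13.5, -3.4]
gripper_width: 0.0658
```

```bash
python3 -m inch '0.001 0 0 0 0 0 0.6;0 0 0 0 0 0 0.6;0 0 0 0 0 0 0.8;0 0 0 0 0 0 1;0 0 0 0 0 0 1;0 0 0 0 0 0 1;0 0 0 0 0 0 1;0 0 -0.01 0 0 0 1;0 0 -0.03 0 0 0 1;0 0 -0.04 0 0 0 1;0 0 -0.04 0 0 0 1;0 0 -0.02 0 0 0 1;0 0 0 0 0 0 1'
python3 - <<'E'
from h import *
p=r.camera_params('wrist')
im=r.capture('wrist');cv2.imwrite('pics/w17.png',im[:,:,::-1])
im=r.capture('scene');cv2.imwrite('pics/s17.png',cv2.resize(im[270:450,240:420,::-1],None,fx=3,fy=3))
go(.6395,.101,.15,-103.7)
E
```

```text
time_s: 27.7
tcp_pos: [0.4404, -0.1783, 0.1553]
eef_rot: [-179.5, -0.1, -88.9]
contact_force: [0.2, -0.0, 0.2]
gripper_width: 0.0876
turn rad [-0.0025  0.0007  0.2569] (deg 14.7) shift after turn [-0.3187 -0.1299  0.001 ] len 0.344
```

View pics/s17.png

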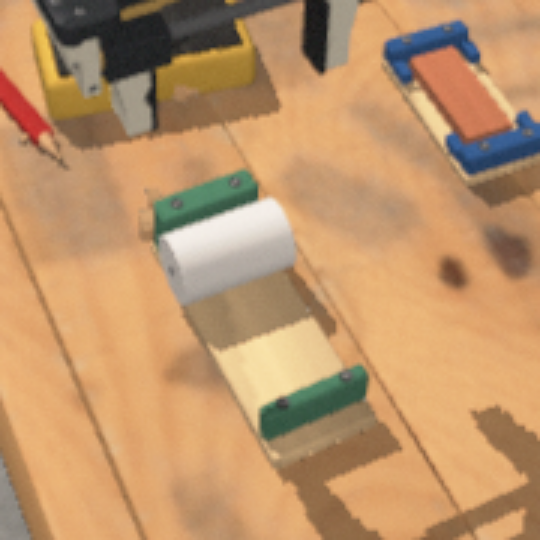

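View pics/w17.png

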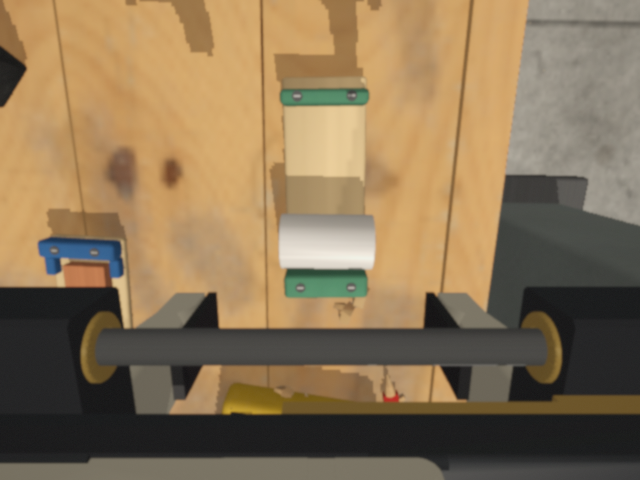

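```bash
python3 -m inch '0 0 0 0 0 0.0856 1;0 0 0 0 0 0.0856 1;0 0 0 0 0 0.0856 1;-0.0263 -0.0093 0 0 0 0 1;-0.0263 -0.0093 0 0 0 0 1;-0.0263 -0.0093 0 0 0 0 1;-0.0263 -0.0093 0 0 0 0 1;-0.0263 -0.0093 0 0 0 0 1;-0.0263 -0.0093 0 0 0 0 1;-0.0263 -0.0093 0 0 0 0 1;-0.0263 -0.0093 0 0 0 0 1;-0.0263 -0.0093 0 0 0 0 1;-0.0263 -0.0093 0 0 0 0 1;-0.0263 -0.0093 0 0 0 0 1;-0.0263 -0.0093 0 0 0 0 1;-0.0263 -0.0093 0 0 0 0 1;-0.0263 -0.0093 0 0 0 0 1;0 0 0 0 0 0 1;0 0 0 0 0 0 1;0 0 0 0 0 0 1'
python3 - <<'E'
from h import *
p=r.camera_params('wrist')
im=r.capture('wrist');cv2.imwrite('pics/w18.png',im[:,:,::-1])
np.save('w18.npy',[p,r.get_state()],allow_pickle=True)
cv2.imwrite('pics/w18a.png',cv2.resize(im[60:300,220:430,::-1],None,fx=3,fy=3,interpolation=cv2.INTER_CUBIC))
E
```

```text
time_s: 29.47
tcp_pos: [0.65, 0.1485, 0.1481]
eef_rot: [179.8, -0.1, -103.7]
contact_force: [-0.6, -0.4, -0.7]
gripper_width: 0.0875
```

View pics/w18a.png

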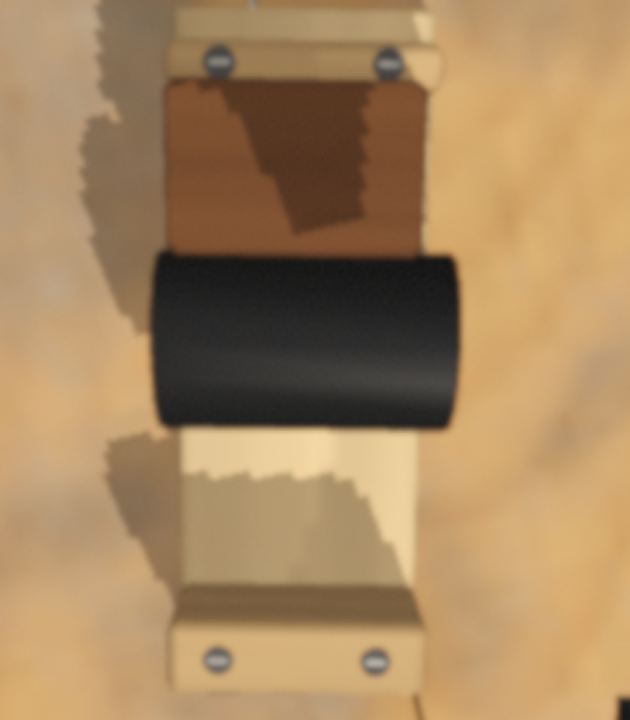

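```bash
python3 - <<'E'
from h import *
P,s=np.load('w18.npy',allow_pickle=True)
A=Ro.from_euler('xyz',s['eef_rot'],degrees=True);T=s['tcp_pos']
g=lambda p:np.array([220,60])+(np.array(p)+.5)/3-.5
f=lambda p,z:A.inv().apply(atz('wrist',g(p),z,P)-T)*1000
print('ends',f((153,340),.047).round(1),f((459,340),.047).round(1))
c=-P['R'].T@P['t']; ct=A.inv().apply(c-T)
o=[]
for p in [(305,255),(305,429)]:
    d=f(p,0)/1000-ct;o.append(np.arctan2(d[0],d[2]))
dep=T[2]-.03-ct[2];print('x',1000*(ct[0]+np.tan(np.mean(o))*dep))
print('stop',[f(p,.036).round(1) for p in [(175,628),(424,630),(218,660),(375,661)]]);print('cleat screws',[f(p,.022).round(1) for p in [(219,62),(389,64)]])
print('chock top',[f(p,.046).round(1) for p in [(167,84),(427,86),(420,256),(172,252)]])
E
```

```text
ends [ 51.5 -31.8 101.7] [ 51.4  33.2 101.8]
x 49.42769069415768
stop [array([-16.3, -30.2, 112.6]), array([-16.9,  28.5, 112.7]), array([-24.3, -20.3, 112.6]), array([-24.6,  17.1, 112.7])]
cleat screws [array([109.7, -18.4, 126.8]), array([109.3,  19. , 126.9])]
chock top [array([102.3, -27.4, 102.8]), array([101.9,  25.2, 102.9]), array([ 68.7,  24.6, 102.8]), array([ 69.5, -27.4, 102.7])]
```

```bash
python3 -m inch '0.025 0.0008 0 0 0 0 1;0.0244 0.0008 0 0 0 0 1;0 0 0.02 0 0 0 1;0 0 0.03 0 0 0 1;0 0 0.03 0 0 0 1;0 0 0.03 0 0 0 1;0 0 0.016 0 0 0 1;0 0 0.008 0 0 0 1;0 0 0 0 0 0 1;0 0 0 0 0 0 1;0 0 0 0 0 0 1'
python3 - <<'E'
from h import *
im=r.capture('wrist');cv2.imwrite('pics/w19.png',im[:,:,::-1])
E
```

```text
time_s: 30.43
tcp_pos: [0.6387, 0.1014, 0.0177]
eef_rot: [-179.9, 0.1, -103.7]
contact_force: [-0.2, 0.0, -0.1]
gripper_width: 0.0878
```

View pics/w19.png

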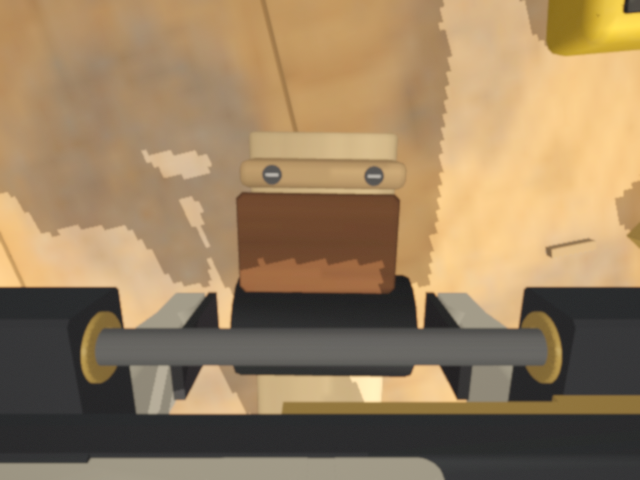

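```bash
python3 -m inch '0.0005 0.001 0.0072 0 0 0 1;0 0 0 0 0 0 1;0 0 0 0 0 0 0.6;0 0 0 0 0 0 0.6;0 0 0 0 0 0 0.6;0 0 0 0 0 0 0.6;0 0 0 0 0 0 0.6;0 0 0 0 0 0 0.6;0 0 0 0 0 0 0.6;0 0 0 0 0 0 0.6;0 0 0 0 0 0 0.6' 30
python3 -m inch '-0.003 0 -0.001 0 0 0 0.6;-0.004 0 -0.001 0 0 0 0.6;0 0 -0.006 0 0 0 0.6;0 0 -0.02 0 0 0 0.6;0 0 -0.03 0 0 0 0.6;0 0 -0.03 0 0 0 0.6;0 0 -0.03 0 0 0 0.6;0 0 -0.022 0 0 0 0.6;0 0 0 0 0 0 0.6;0 0 0 0 0 0 0.6'
python3 - <<'E'
from h import *
im=r.capture('wrist');cv2.imwrite('pics/w20.png',im[:,:,::-1])
go(.4405,-.135,.16,-89)
E
```

```text
time_s: 31.4
tcp_pos: [0.6369, 0.1011, 0.009]
eef_rot: [-180.0, 0.0, -103.7]
contact_force: [-0.7, 0.2, 1.4]
gripper_width: 0.066
time_s: 32.23
tcp_pos: [0.639, 0.1083, 0.1509]
eef_rot: [-179.9, 0.1, -103.7]
contact_force: [-0.4, 0.3, -2.1]
gripper_width: 0.0661
turn rad [-0.0003  0.0007 -0.2566] (deg 14.7) shift after turn [ 0.2395  0.2018 -0.0108] len 0.313
```

View pics/w20.png

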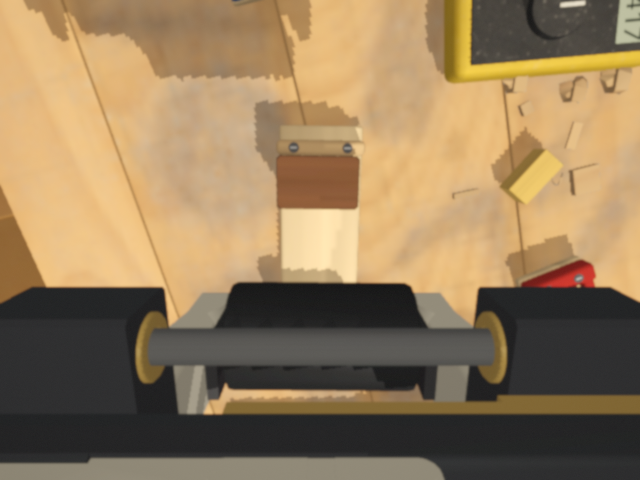

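```bash
python3 - <<'E'
from h import *
go(.439,-.2235,.06,-89)
E
python3 -m inch '0 0 0 0 0 -0.0856 0.6;0 0 0 0 0 -0.0856 0.6;0 0 0 0 0 -0.0856 0.6;0.0273 0.0169 0 0 0 0 0.6;0.0273 0.0169 0 0 0 0 0.6;0.0273 0.0169 0 0 0 0 0.6;0.0273 0.0169 0 0 0 0 0.6;0.0273 0.0169 0 0 0 0 0.6;0.0273 0.0169 0 0 0 0 0.6;0.0273 0.0169 0 0 0 0 0.6;0.0273 0.0169 0 0 0 0 0.6;0.0273 0.0169 0 0 0 0 0.6;0.0273 0.0169 0 0 0 0 0.6;0.0273 0.0169 0 0 0 0 0.6;0.0273 0.0169 0 0 0 0 0.6;0 0 0 0 0 0 0.6;0 0 0 0 0 0 0.6;0 0 0 0 0 0 0.6'
python3 - <<'E'
from h import *
go(.439,-.2235,.06,-89)
E
```

```text
turn rad [-0.0003  0.0007 -0.2566] (deg 14.7) shift after turn [0.3279 0.2049 0.0892] len 0.397
time_s: 33.78
tcp_pos: [0.4409, -0.2234, 0.1481]
eef_rot: [179.9, 0.0, -89.0]
contact_force: [-0.1, 0.6, 0.0]
gripper_width: 0.0658
turn rad [ 0.0015  0.0003 -0.0007] (deg 0.1) shift after turn [0.0001 0.0019 0.0881] len 0.088
```

```bash
python3 -m inch '0 0.0019 0 0 0 0 0.6;0 0 0.03 0 0 0 0.6;0 0 0.03 0 0 0 0.6;0 0 0.028 0 0 0 0.6;0 0 0 0 0 0 0.6;0 0 0 0 0 0 0.6'
python3 - <<'E'
from h import *
im=r.capture('wrist');cv2.imwrite('pics/w21.png',im[:,:,::-1])
im=r.capture('scene');cv2.imwrite('pics/s21.png',cv2.resize(im[270:450,240:420,::-1],None,fx=3,fy=3))
print(r.get_state()['tcp_pos'])
E
```

```text
time_s: 34.28
tcp_pos: [0.4389, -0.2227, 0.06]
eef_rot: [179.8, 0.0, -88.9]
contact_force: [0.6, 0.4, 0.4]
gripper_width: 0.0659
[ 0.44087234 -0.22319563  0.06218613]
```

View pics/w21.png

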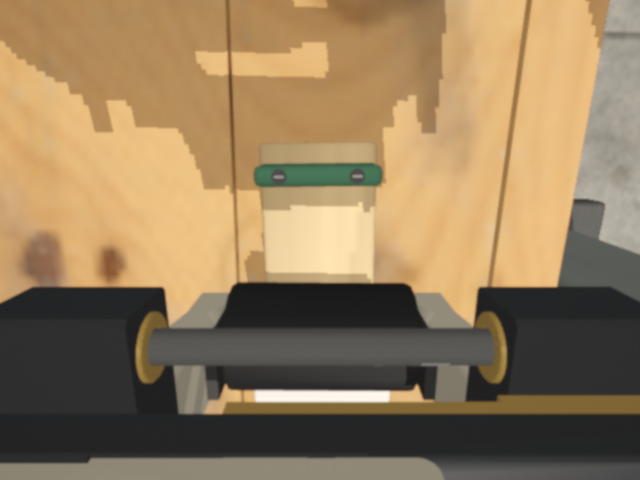

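View pics/s21.png

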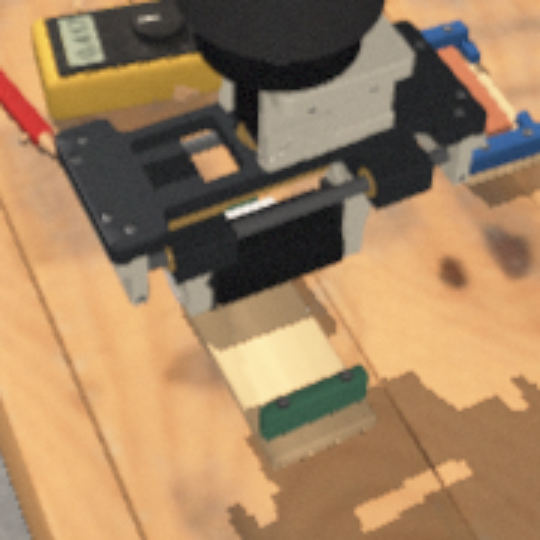

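```bash
python3 -m inch '0 0 0.015 0 0 0 0.6;0 0 0.015 0 0 0 0.6;0 0 0.01 0 0 0 0.6;0 0 0.006 0 0 0 0.6;0 0 0.003 0 0 0 0.6;0 0 0 0 0 0 0.6;0 0 0 0 0 0 0.6;0 0 0 0 0 0 0.6'
python3 -m inch '0 0 0.0015 0 0 0 0.6;0 0 0 0 0 0 0.6;0 0 0 0 0 0 0.6'
```

```text
time_s: 35.05
tcp_pos: [0.4402, -0.2235, 0.0127]
eef_rot: [-179.9, -0.0, -89.0]
contact_force: [-1.1, 0.3, -0.9]
gripper_width: 0.0659
time_s: 35.3
tcp_pos: [0.4396, -0.2234, 0.0105]
eef_rot: [-180.0, -0.0, -89.0]
contact_force: [-0.2, -0.3, -1.0]
gripper_width: 0.0659
```

```bash
python3 -m inch '0 0 0.001 0 0 0 0.6;0 0 0 0 0 0 0.6;0 0 0 0 0 0 0.6'
python3 -m inch '-0.001 0 0 0 0 0 0.6;-0.001 0 0 0 0 0 0.6;-0.001 0 0 0 0 0 0.6;0 0 0 0 0 0 0.6;0 0 0 0 0 0 0.6'
python3 -m inch '-0.0005 0 0 0 0 0 0.6;0 0 0 0 0 0 0.6;0 0 0 0 0 0 0.6'
```

```text
time_s: 35.55
tcp_pos: [0.4395, -0.2234, 0.0093]
eef_rot: [180.0, 0.0, -89.0]
contact_force: [0.6, 0.4, -0.7]
gripper_width: 0.0659
time_s: 35.97
tcp_pos: [0.4394, -0.2203, 0.0094]
eef_rot: [180.0, -0.0, -89.0]
contact_force: [0.7, -0.6, -0.9]
gripper_width: 0.0659
time_s: 36.22
tcp_pos: [0.4395, -0.2199, 0.0094]
eef_rot: [-180.0, -0.0, -89.0]
contact_force: [0.0, -0.4, -0.8]
gripper_width: 0.0658
```

```bash
python3 -m inch '-0.0005 0 0.0007 0 0 0 0.6;0 0 0 0 0 0 0.6;0 0 0 0 0 0 0.6'
python3 -m inch '-0.0005 0 0.0004 0 0 0 0.6;0 0 0 0 0 0 0.6;0 0 0 0 0 0 0.6'
python3 -m inch '-0.0005 0 0 0 0 0 0.6;0 0 0 0 0 0 0.6;0 0 0 0 0 0 0.6'
```

```text
time_s: 36.47
tcp_pos: [0.4395, -0.2196, 0.0089]
eef_rot: [-180.0, -0.0, -89.0]
contact_force: [-1.3, -0.3, 4.1]
gripper_width: 0.0656
time_s: 36.72
tcp_pos: [0.4396, -0.2195, 0.0089]
eef_rot: [-180.0, -0.0, -89.0]
contact_force: [-2.0, -4.8, 8.8]
gripper_width: 0.0658
time_s: 36.97
tcp_pos: [0.4398, -0.2189, 0.0089]
eef_rot: [-180.0, -0.0, -89.0]
contact_force: [-1.5, -4.8, 7.9]
gripper_width: 0.0659
```

```bash
python3 -m inch '0 0 -0.0008 0 0 0 0.6;0 0 0 0 0 0 0.6'
python3 -m inch '-0.0005 0 0 0 0 0 0.6;0 0 0 0 0 0 0.6;0 0 0 0 0 0 0.6'
python3 -m inch '-0.0005 0 0 0 0 0 0.6;0 0 0 0 0 0 0.6;0 0 0 0 0 0 0.6'
```

```text
time_s: 37.13
tcp_pos: [0.4394, -0.2184, 0.0091]
eef_rot: [-180.0, 0.0, -89.0]
contact_force: [0.2, 0.1, -1.0]
gripper_width: 0.0659
time_s: 37.38
tcp_pos: [0.4395, -0.2179, 0.009]
eef_rot: [180.0, -0.0, -89.0]
contact_force: [0.1, -3.0, -0.2]
gripper_width: 0.0659
time_s: 37.63
tcp_pos: [0.4396, -0.2178, 0.0091]
eef_rot: [-180.0, -0.0, -89.0]
contact_force: [0.8, -5.0, -1.4]
gripper_width: 0.0656
```

```bash
python3 -m inch '0.0005 0 0.0002 0 0 0 0.6;0 0 0 0 0 0 0.6;0 0 0 0 0 0 0.8;0 0 0 0 0 0 1;0 0 0 0 0 0 1;0 0 0 0 0 0 1;0 0 0 0 0 0 1;0 0 -0.01 0 0 0 1;0 0 -0.03 0 0 0 1;0 0 -0.04 0 0 0 1;0 0 -0.04 0 0 0 1;0 0 -0.02 0 0 0 1;0 0 0 0 0 0 1'
python3 - <<'E'
from h import *
im=r.capture('wrist');cv2.imwrite('pics/w22.png',im[:,:,::-1])
im=r.capture('scene');cv2.imwrite('pics/s22.png',cv2.resize(im[270:450,240:420,::-1],None,fx=3,fy=3))
go(.6308,.0634,.15,-103.7)
E
```

```text
time_s: 38.72
tcp_pos: [0.4424, -0.2185, 0.1542]
eef_rot: [-179.5, -0.1, -88.9]
contact_force: [0.8, -0.4, -0.7]
gripper_width: 0.0878
turn rad [-0.0025  0.0004  0.2567] (deg 14.7) shift after turn [-3.184e-01 -1.190e-01 -2.000e-04] len 0.340
```

View pics/s22.png

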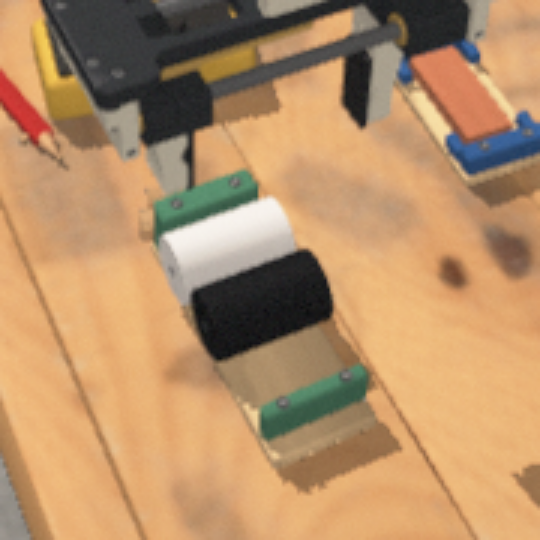

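View pics/w22.png

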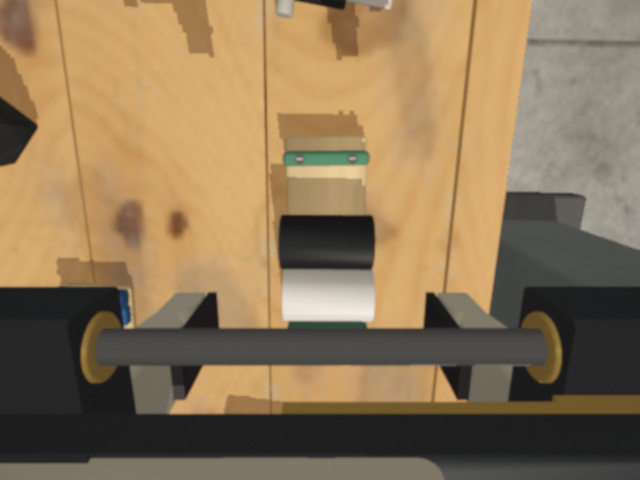

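```bash
python3 -m inch '0 0 0 0 0 0.0856 1;0 0 0 0 0 0.0856 1;0 0 0 0 0 0.0855 1;-0.0263 -0.0085 0 0 0 0 1;-0.0263 -0.0085 0 0 0 0 1;-0.0263 -0.0085 0 0 0 0 1;-0.0263 -0.0085 0 0 0 0 1;-0.0263 -0.0085 0 0 0 0 1;-0.0263 -0.0085 0 0 0 0 1;-0.0263 -0.0085 0 0 0 0 1;-0.0263 -0.0085 0 0 0 0 1;-0.0263 -0.0085 0 0 0 0 1;-0.0263 -0.0085 0 0 0 0 1;-0.0263 -0.0085 0 0 0 0 1;-0.0263 -0.0085 0 0 0 0 1;-0.0263 -0.0085 0 0 0 0 1;-0.0263 -0.0085 0 0 0 0 1;0 0 0 0 0 0 1;0 0 0 0 0 0 1;0 0 0 0 0 0 1'
python3 - <<'E'
from h import *
p=r.camera_params('wrist')
im=r.capture('wrist');cv2.imwrite('pics/w23.png',im[:,:,::-1])
np.save('w23.npy',[p,r.get_state()],allow_pickle=True)
cv2.imwrite('pics/w23a.png',cv2.resize(im[60:300,220:430,::-1],None,fx=3,fy=3,interpolation=cv2.INTER_CUBIC))
E
```

```text
time_s: 40.48
tcp_pos: [0.6411, 0.1113, 0.147]
eef_rot: [179.8, -0.1, -103.7]
contact_force: [-0.2, -0.7, 0.8]
gripper_width: 0.0874
```

View pics/w23a.png

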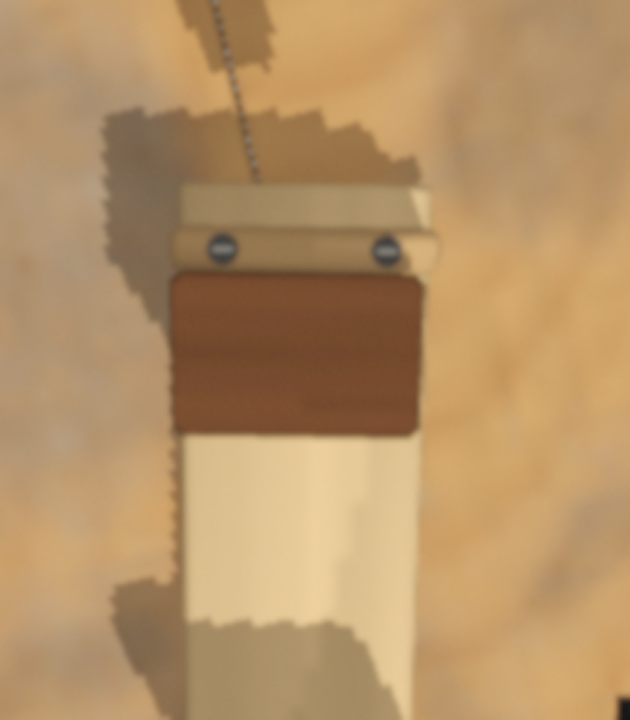

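```bash
python3 - <<'E'
from h import *
P,s=np.load('w23.npy',allow_pickle=True)
A=Ro.from_euler('xyz',s['eef_rot'],degrees=True);T=s['tcp_pos']
g=lambda p:np.array([220,60])+(np.array(p)+.5)/3-.5
f=lambda p,z:A.inv().apply(atz('wrist',g(p),z,P)-T)*1000
S=[f(p,.046) for p in [(171,274),(423,277),(418,436),(174,433)]];print(np.round(S,1),np.mean(S,0))
E
```

```text
[[ 65.  -27.6 101.6]
 [ 64.3  25.2 101.7]
 [ 30.8  24.9 101.7]
 [ 31.5 -28.  101.6]] [ 47.91937243  -1.36875366 101.62938631]
```

```bash
python3 -m inch '0.024 -0.0002 0 0 0 0 1;0.0239 -0.0002 0 0 0 0.012 1;0 0 0.02 0 0 0 1;0 0 0.03 0 0 0 1;0 0 0.03 0 0 0 1;0 0 0.03 0 0 0 1;0 0 0.01 0 0 0 1;0 0 0.006 0 0 0 1;0 0 0 0 0 0 1;0 0 0 0 0 0 1;0 0 0 0 0 0 1'
python3 - <<'E'
from h import *
im=r.capture('wrist');cv2.imwrite('pics/w24.png',im[:,:,::-1])
E
```

```text
time_s: 41.45
tcp_pos: [0.6324, 0.0654, 0.0248]
eef_rot: [-179.9, 0.1, -104.4]
contact_force: [0.3, 0.2, 0.3]
gripper_width: 0.0873
```

View pics/w24.png

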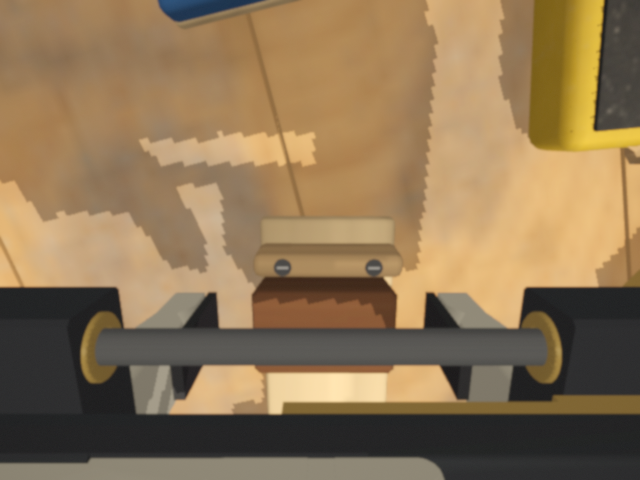

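```bash
python3 -m inch '0.0007 0.001 0.0075 0 0 0 1;0 0 0 0 0 0 1;0 0 0 0 0 0 0.5;0 0 0 0 0 0 0.5;0 0 0 0 0 0 0.5;0 0 0 0 0 0 0.5;0 0 0 0 0 0 0.5;0 0 0 0 0 0 0.5;0 0 0 0 0 0 0.5;0 0 0 0 0 0 0.5;0 0 0 0 0 0 0.5;0 0 0 0 0 0 0.5' 30
python3 -m inch '-0.001 0 -0.005 0 0 0 0.5;0 0 -0.01 0 0 0 0.5;0 0 -0.02 0 0 0 0.5;0 0 -0.03 0 0 0 0.5;0 0 -0.03 0 0 0 0.5;0 0 -0.03 0 0 0 0.5;0 0 -0.01 0 0 0 0.5;0 0 0 0 0 0 0.5;0 0 0 0 0 0 0.5'
python3 - <<'E'
from h import *
im=r.capture('wrist');cv2.imwrite('pics/w25.png',im[:,:,::-1])
go(.44,-.19,.16,-89)
E
```

```text
time_s: 42.5
tcp_pos: [0.6301, 0.0646, 0.0154]
eef_rot: [-180.0, 0.0, -104.4]
contact_force: [0.4, 0.0, 0.8]
gripper_width: 0.0537
time_s: 43.25
tcp_pos: [0.6304, 0.0658, 0.1515]
eef_rot: [-179.9, 0.1, -104.4]
contact_force: [-0.3, -0.0, -1.1]
gripper_width: 0.054
turn rad [ 0.0005  0.0003 -0.2687] (deg 15.4) shift after turn [ 0.2522  0.1942 -0.0098] len 0.318
```

View pics/w25.png

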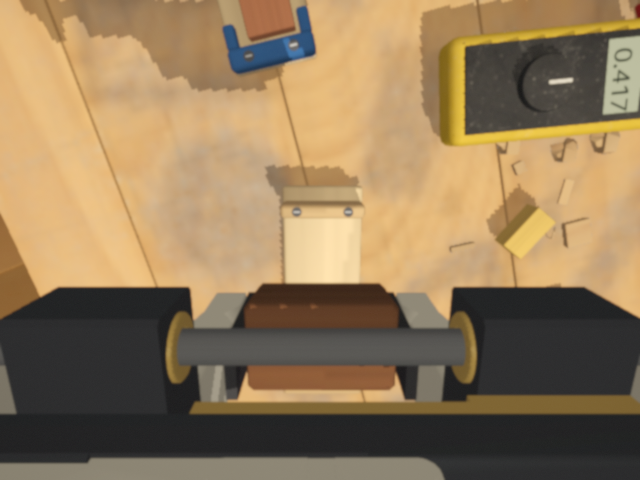

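```bash
python3 -m inch '0 0 0 0 0 -0.0896 0.5;0 0 0 0 0 -0.0896 0.5;0 0 0 0 0 -0.0895 0.5;0.0252 0.0194 0 0 0 0 0.5;0.0252 0.0194 0 0 0 0 0.5;0.0252 0.0194 0 0 0 0 0.5;0.0252 0.0194 0 0 0 0 0.5;0.0252 0.0194 0 0 0 0 0.5;0.0252 0.0194 0 0 0 0 0.5;0.0252 0.0194 0 0 0 0 0.5;0.0252 0.0194 0 0 0 0 0.5;0.0252 0.0194 0 0 0 0 0.5;0.0252 0.0194 0 0 0 0 0.5;0 0 0 0 0 0 0.5;0 0 0 0 0 0 0.5;0 0 0 0 0 0 0.5'
python3 - <<'E'
from h import *
p=r.camera_params('wrist')
im=r.capture('wrist');cv2.imwrite('pics/w26.png',im[:,:,::-1])
np.save('w26.npy',[p,r.get_state()],allow_pickle=True)
go(.439,-.2555,.06,-89)
E
```

```text
time_s: 44.63
tcp_pos: [0.4405, -0.1899, 0.1497]
eef_rot: [179.9, 0.0, -89.0]
contact_force: [0.6, 0.3, -0.5]
gripper_width: 0.0539
turn rad [0.001  0.0001 0.0004] (deg 0.1) shift after turn [0.0659 0.0031 0.0898] len 0.111
```

View pics/w26.png

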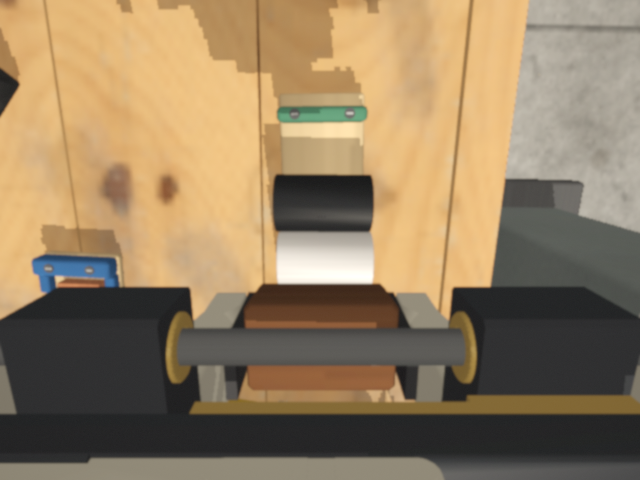

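```bash
python3 - <<'E'
from h import *
P,s=np.load('w26.npy',allow_pickle=True)
A=Ro.from_euler('xyz',s['eef_rot'],degrees=True);T=s['tcp_pos']
f=lambda p,z:(A.inv().apply(atz('wrist',p,z,P)-T)*1000).round(1)
im=cv2.imread('pics/w26.png');cv2.imwrite('pics/w26a.png',cv2.resize(im[80:400,230:420],None,fx=3,fy=3,interpolation=cv2.INTER_CUBIC)[300:])
zt=T[2]+.0306
print('chock front top edge',f((321,305),zt),'rear',f((321,388),zt),'left/right',f((246,340),zt),f((397,340),zt))
print('cleat',[f(p,.022) for p in [(278,108),(367,108),(367,122),(278,122),(294,114),(349,114)]])
c=-P['R'].T@P['t']; ct=A.inv().apply(c-T)
o=[]
for p in [(322,175.5),(322,231)]:
    d=f(p,0)/1000-ct;o.append(np.arctan2(d[0],d[2]))
dep=T[2]-.03-ct[2];print('black x',1000*(ct[0]+np.tan(np.mean(o))*dep))
E
```

```text
chock front top edge [ 17.5   0.6 -30.6] rear [-15.    0.5 -30.6] left/right [  4.3 -25.8 -30.6] [  4.2  27.3 -30.6]
cleat [array([ 93.2, -28.1, 127.7]), array([ 93.1,  31.9, 127.8]), array([ 84.1,  32.1, 127.8]), array([ 84.2, -28.4, 127.7]), array([ 89.3, -17.4, 127.8]), array([ 89.2,  19.8, 127.8])]
black x 29.674775565144763
```

View pics/w26a.png

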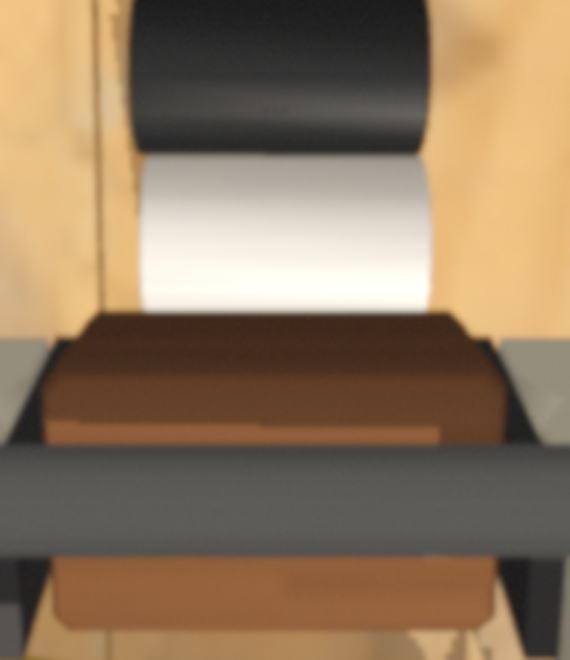

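```bash
python3 -m inch '0.022 0.001 0 0 0 0 0.5;0.022 0.001 0 0 0 0 0.5;0.0216 0 0 0 0 0 0.5;0 0 0.03 0 0 0 0.5;0 0 0.03 0 0 0 0.5;0 0 0.025 0 0 0 0.5;0 0 0 0 0 0 0.5;0 0 0 0 0 0 0.5;0 0 0 0 0 0 0.5'
python3 - <<'E'
from h import *
p=r.camera_params('wrist')
im=r.capture('wrist');cv2.imwrite('pics/w27.png',im[:,:,::-1])
np.save('w27.npy',[p,r.get_state()],allow_pickle=True)
im=r.capture('scene');cv2.imwrite('pics/s27.png',cv2.resize(im[290:430,250:400,::-1],None,fx=4,fy=4))
E
```

```text
time_s: 45.43
tcp_pos: [0.4413, -0.2552, 0.0663]
eef_rot: [-180.0, -0.0, -88.9]
contact_force: [0.6, -0.3, -0.2]
gripper_width: 0.0541
```

View pics/w27.png

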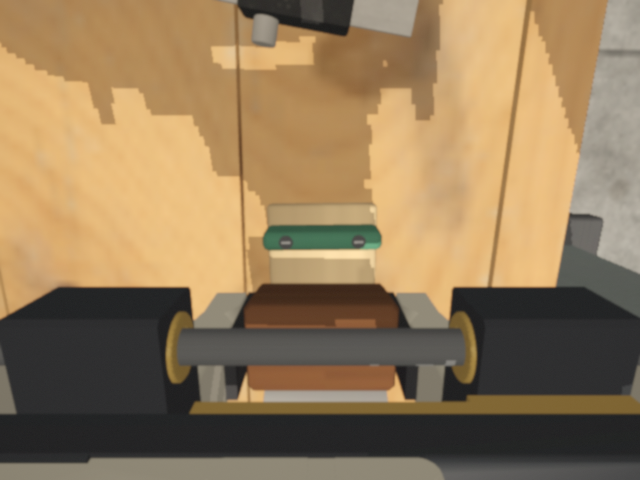

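View pics/s27.png

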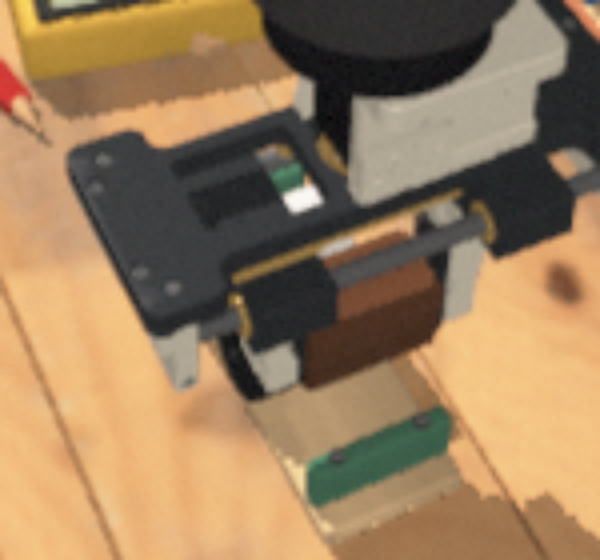

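```bash
python3 - <<'E'
from h import *
P,s=np.load('w27.npy',allow_pickle=True)
A=Ro.from_euler('xyz',s['eef_rot'],degrees=True);T=s['tcp_pos']
f=lambda p,z:(A.inv().apply(atz('wrist',p,z,P)-T)*1000).round(1)
print('cleat',[f(p,.022) for p in [(264,249),(381,249),(286,242),(358,242),(264,228)]],T)
E
```

```text
cleat [array([ 16.7, -29.3,  44.9]), array([16.6, 31.9, 44.8]), array([ 20.5, -17.7,  44.9]), array([20.4, 19.8, 44.8]), array([ 27.9, -28.9,  44.9])] [ 0.44161198 -0.25534767  0.06682407]
```

```bash
python3 -m inch '-0.0013 0.0005 0.01 0 0 0 0.5;0 0 0.015 0 0 0 0.5;0 0 0.01 0 0 0 0.5;0 0 0.006 0 0 0 0.5;0 0 0 0 0 0 0.5;0 0 0 0 0 0 0.5'
python3 -m inch '0 0 0.004 0 0 0 0.5;0 0 0.003 0 0 0 0.5;0 0 0 0 0 0 0.5;0 0 0 0 0 0 0.5'
```

```text
time_s: 46.03
tcp_pos: [0.4397, -0.2542, 0.0247]
eef_rot: [-180.0, -0.0, -89.0]
contact_force: [0.2, -0.5, -0.4]
gripper_width: 0.054
time_s: 46.37
tcp_pos: [0.4394, -0.2542, 0.0174]
eef_rot: [180.0, -0.0, -89.0]
contact_force: [0.3, -0.6, -1.1]
gripper_width: 0.0543
```

```bash
python3 -m inch '0 0 0.0015 0 0 0 0.5;0 0 0 0 0 0 0.5;0 0 0 0 0 0 0.5'
python3 -m inch '0 0 0.0007 0 0 0 0.5;0 0 0 0 0 0 0.5;0 0 0 0 0 0 0.5'
```

```text
time_s: 46.62
tcp_pos: [0.4395, -0.2542, 0.0159]
eef_rot: [-180.0, -0.0, -89.0]
contact_force: [0.3, -0.1, -0.7]
gripper_width: 0.054
time_s: 46.87
tcp_pos: [0.4396, -0.2542, 0.0154]
eef_rot: [-180.0, -0.0, -89.0]
contact_force: [-0.7, -0.5, 3.2]
gripper_width: 0.054
```

```bash
python3 -m inch '0 0 -0.0003 0 0 0 0.7;0 0 0 0 0 0 0.8;0 0 0 0 0 0 1;0 0 0 0 0 0 1;0 0 0 0 0 0 1;0 0 0 0 0 0 1;0 0 -0.01 0 0 0 1;0 0 -0.03 0 0 0 1;0 0 -0.04 0 0 0 1;0 0 -0.04 0 0 0 1;0 0 -0.04 0 0 0 1;-0.03 0 0 0 0 0 1;-0.03 0 0 0 0 0 1;-0.03 0 0 0 0 0 1;-0.02 0 0 0 0 0 1;0 0 0 0 0 0 1;0 0 0 0 0 0 1'
python3 - <<'E'
from h import *
im=r.capture('wrist');cv2.imwrite('pics/w28.png',im[:,:,::-1])
im=r.capture('scene');cv2.imwrite('pics/s28.png',cv2.resize(im[180:450,200:440,::-1],None,fx=2.2,fy=2.2))
im=r.capture('top');cv2.imwrite('pics/t28.png',cv2.resize(im[165:320,180:480,::-1],None,fx=2.6,fy=2.6))
E
```

```text
time_s: 48.28
tcp_pos: [0.4377, -0.1434, 0.1764]
eef_rot: [-179.9, 0.0, -88.8]
contact_force: [-0.2, -0.3, -0.5]
gripper_width: 0.0878
```

View pics/w28.png

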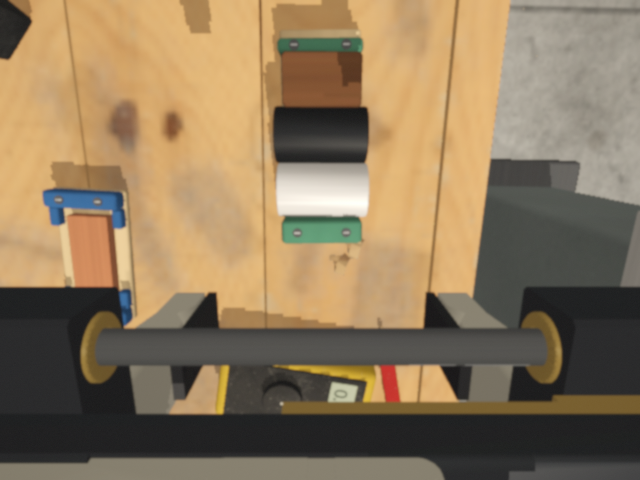

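View pics/s28.png

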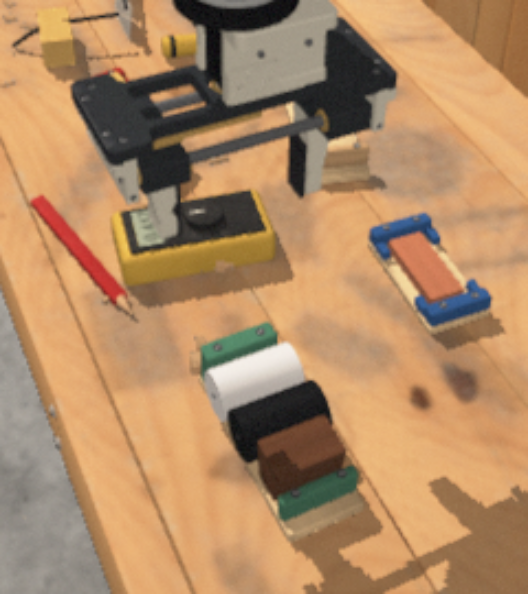

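View pics/t28.png

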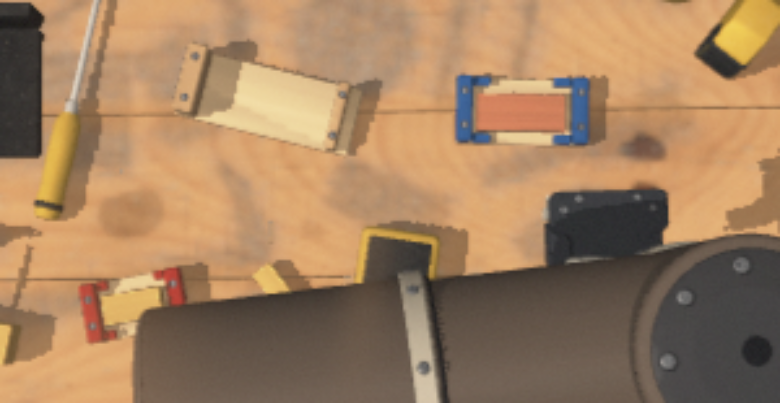

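All five pieces look seated: brass in red, copper in blue, and stop, aluminium, black, chock and cleat in the green tray. The bystanders are undisturbed. Handing in.

```bash
python3 -c "
from plant import r
print(r.close_job())"
```

```text
the job is handed in; nothing more can be done
None
```

The pile is put away in the order asked, and the job was handed in at about 48 s of the 128 s allowed:

1. **Brass square bar:** flat in the red-ended nest. I took the middle-sized of the three look-alikes, the one on top of the pile.
2. **Copper flat bar:** flat in the blue-ended nest.
3. **Round bars:** aluminium slid up to the tall stop until I felt contact, then black slid up to it the same way.
4. **Chock:** lowered onto the board between the black bar and the low cleat until I felt the board.

After the chock was released and the arm drawn clear, I took one last picture from each camera:

- **Pieces:** they show both bars inside their nests. The green tray reads stop, aluminium, black, chock, cleat, with no visible gaps and the chock down on the board.
- **Clearance at the chock:** by my measurements it has about 2 mm of play towards the black bar, as the given dimensions imply. The pictures cannot resolve that.
- **Bystanders:** the multimeter and tape measure look untouched. That is by eye, and the tape measure only from the top view.
- **Forces:** the contact-force readings I saw stayed under about 15 N. The highest, about 14 N, came when I pressed the aluminium bar against the stop.

No check failed. The wrist and top cameras disagreed by 2–3 mm sideways on the nests and tray. I settled that with a close wrist view before lowering each piece.

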